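# Pack relief tiles in a turnover tray, bolt it, tug-test the lid and turn it over

### The job

Get the bisque tiles ready for waxing their backs: set all the tiles flat in the turnover tray, side by side from one end, and fill the space left at the other end with the one packing piece that fits it. Lay the lid on and slide both bolts fully home, tug the lid upwards to be sure that both bolts hold it, and only then turn the tray fully upside down. Do not disturb the pots, clay and tools standing about.

Things in the scene. Friction and masses are not known exactly. Their poses are not given: they have to be found in the camera images.
- stand: bench stand, grey steel: base 190 (x) by 200 mm (y), 14 mm thick, origin in the middle of its underside; two uprights (at x = -59 and +59 mm, 44 mm wide in y, 180 mm tall) carry a tray that turns about the stand's x axis, 160 mm above the table. x points away from the robot, turned up to 15 degrees; fixed to the table
- tray_floor (a point): middle of the tray's slatted floor, on its upper face, 12 mm below the turning axis. The tray is a wooden frame 84 mm wide (x) and 268 mm long (y). Axes turn with the tray: at the start x as the stand's, z up. The floor is 236 mm long between the end walls (y -118 to +118 mm); side rails 64 mm apart, 7 mm thick, stand 8 mm above the floor
- lid_seat (a point): where the centre of the lid's underside comes to rest: level with the tops of the tray's end walls (16 mm thick), 23.5 mm above the floor's middle; axes as the tray's. On each end wall, at |y| = 118 to 134 mm, stand two steel blocks 22.5 mm tall, the bolt's barrel (x -38 to -15 mm) and its keeper (x 15 to 29 mm); the lid's tab lies between them and the bolt passes over it
- tray (a joint): turning angle of the tray in the stand, rad: 0 level and right way up (start, a stop), grows as the -y end rises (crank handle going up and over from the -y side to the +y side), 3.14 = upside down (a stop). A friction brake of about 1 Nm holds it wherever it is left
- crank_grip (a point): middle of the crank's handle: a dark wooden sleeve, 22 mm diameter and 80 mm long, which lies along the tray's x, free to spin on its pin, 75 mm off the turning axis on the tray's -y side at the start, 128 mm from the tray's middle towards the robot. It turns with the tray; the sleeve itself may spin, so only its position counts
- bolt_a (a joint): travel of the steel sliding bolt on the tray's -y end wall, m: 0 drawn back (free of the lid), 0.034 fully home, over the lid's tab and in its keeper. Slides along the tray's +x (away from the robot); about 1.5 N friction
- bolt_a_knob (a point): middle of that bolt's upright knob: 14 mm diameter, its top 15 mm above the 9 mm rod; this point is 7.5 mm below its top and 50.5 mm above the tray's floor, over the -y end wall (tray y -126 mm), at tray x = -75 mm when drawn back
- bolt_b (a joint): travel of the steel sliding bolt on the tray's +y end wall, m: 0 drawn back (free of the lid), 0.034 fully home, over the lid's tab and in its keeper. Slides along the tray's +x (away from the robot); about 1.5 N friction
- bolt_b_knob (a point): middle of that bolt's upright knob: 14 mm diameter, its top 15 mm above the 9 mm rod; this point is 7.5 mm below its top and 50.5 mm above the tray's floor, over the +y end wall (tray y +126 mm), at tray x = -75 mm when drawn back
- tile1_mid (a point): centre of a terracotta relief tile, 60 mm (its x) by 47 mm (its y) by 22 mm thick, 0.11 kg, lying face up on a plywood board 12 mm thick; absent in some runs (then None)
- tile2_mid (a point): centre of a terracotta relief tile, 60 mm (its x) by 47 mm (its y) by 22 mm thick, 0.11 kg, lying face up on a plywood board 12 mm thick; absent in some runs (then None)
- tile3_mid (a point): centre of a terracotta relief tile, 60 mm (its x) by 47 mm (its y) by 22 mm thick, 0.11 kg, lying face up on a plywood board 12 mm thick; absent in some runs (then None)
- tile4_mid (a point): centre of a terracotta relief tile, 60 mm (its x) by 47 mm (its y) by 22 mm thick, 0.11 kg, lying face up on a plywood board 12 mm thick; absent in some runs (then None)
- pack_a_mid (a point): centre of a wooden packing piece, 36 mm (its x) by 38 mm (its y) by 22 mm high, lying on the other plywood board
- pack_b_mid (a point): centre of a wooden packing piece, 36 mm (its x) by 85 mm (its y) by 22 mm high, lying on the other plywood board
- pack_c_mid (a point): centre of a wooden packing piece, 36 mm (its x) by 132 mm (its y) by 22 mm high, lying on the other plywood board
- lid: the lid; origin at the centre of its underside: slatted wooden panel 76 mm (x) by 230 mm (y) by 8 mm with a tab 22 mm wide at each end (266 mm over the tabs), two cross battens at y = +-85 mm; 0.28 kg; same either way round. In place its tabs rest on the end walls, 1.5 mm above the tiles, 3 to 4 mm to spare all round between the bolt blocks; when bolted it can lift 2 mm
- lid_grip (a point): middle of the lid's handle: a wooden batten on edge 16 mm (x) by 100 mm (y), from 8 to 40 mm above the lid's underside; this point is 26 mm above the underside. Axes as the lid's
- slip_pot: clay-covered pot with a brush in it, 72 mm diameter, 90 mm tall; not part of the job, leave it alone; origin at its underside
- clay_lump: lump of brown clay, 60 mm wide, 46 mm high; not part of the job, leave it alone; origin at its underside
- model_tool: wooden modelling tool, 165 mm long; not part of the job, leave it alone; origin at its underside
- loop_tool: wire loop tool, 155 mm long; not part of the job, leave it alone; origin at its underside
- glaze_jar: white jar, 60 mm diameter, 75 mm tall; not part of the job, leave it alone; origin at its underside
There are look-alikes about, which are no part of the job. What is shaped like the part that bears tile4_mid but white or yellow is not meant.

How it is judged (in metres and radians):
On the way, in this order (a step that is already met when the one before it is completed fails the run):
1. with the tray level, all the tiles and the packing piece that fills the row lie in it, the lid is on and both bolts are home (value of joint tray below 0.1 rad and x of tile1_mid in the frame of tray_floor between -0.02 and 0.02 m and z of tile1_mid in the frame of tray_floor between 0.004 and 0.022 m and x of tile2_mid in the frame of tray_floor between -0.02 and 0.02 m and z of tile2_mid in the frame of tray_floor between 0.004 and 0.022 m and x of tile3_mid in the frame of tray_floor between -0.02 and 0.02 m and z of tile3_mid in the frame of tray_floor between 0.004 and 0.022 m and x of tile4_mid in the frame of tray_floor between -0.02 and 0.02 m and z of tile4_mid in the frame of tray_floor between 0.004 and 0.022 m and (((y of tile1_mid in the frame of tray_floor between -0.0975 and -0.0805 m or y of tile2_mid in the frame of tray_floor between -0.0975 and -0.0805 m or y of tile3_mid in the frame of tray_floor between -0.0975 and -0.0805 m or y of tile4_mid in the frame of tray_floor between -0.0975 and -0.0805 m) and (y of tile1_mid in the frame of tray_floor between -0.0505 and -0.0335 m or y of tile2_mid in the frame of tray_floor between -0.0505 and -0.0335 m or y of tile3_mid in the frame of tray_floor between -0.0505 and -0.0335 m or y of tile4_mid in the frame of tray_floor between -0.0505 and -0.0335 m) and (y of tile1_mid in the frame of tray_floor between -0.0035 and 0.0135 m or y of tile2_mid in the frame of tray_floor between -0.0035 and 0.0135 m or y of tile3_mid in the frame of tray_floor between -0.0035 and 0.0135 m or y of tile4_mid in the frame of tray_floor between -0.0035 and 0.0135 m or (y of pack_c_mid in the frame of tray_floor between 0.039 and 0.056 m and x of pack_c_mid in the frame of tray_floor between -0.02 and 0.02 m and z of pack_c_mid in the frame of tray_floor between 0.004 and 0.022 m)) and (y of tile1_mid in the frame of tray_floor between 0.0435 and 0.0605 m or y of tile2_mid in the frame of tray_floor between 0.0435 and 0.0605 m or y of tile3_mid in the frame of tray_floor between 0.0435 and 0.0605 m or y of tile4_mid in the frame of tray_floor between 0.0435 and 0.0605 m or (y of pack_b_mid in the frame of tray_floor between 0.0625 and 0.0795 m and x of pack_b_mid in the frame of tray_floor between -0.02 and 0.02 m and z of pack_b_mid in the frame of tray_floor between 0.004 and 0.022 m) or (y of pack_c_mid in the frame of tray_floor between 0.039 and 0.056 m and x of pack_c_mid in the frame of tray_floor between -0.02 and 0.02 m and z of pack_c_mid in the frame of tray_floor between 0.004 and 0.022 m)) and ((y of pack_a_mid in the frame of tray_floor between 0.086 and 0.103 m and x of pack_a_mid in the frame of tray_floor between -0.02 and 0.02 m and z of pack_a_mid in the frame of tray_floor between 0.004 and 0.022 m) or (y of pack_b_mid in the frame of tray_floor between 0.0625 and 0.0795 m and x of pack_b_mid in the frame of tray_floor between -0.02 and 0.02 m and z of pack_b_mid in the frame of tray_floor between 0.004 and 0.022 m) or (y of pack_c_mid in the frame of tray_floor between 0.039 and 0.056 m and x of pack_c_mid in the frame of tray_floor between -0.02 and 0.02 m and z of pack_c_mid in the frame of tray_floor between 0.004 and 0.022 m))) or ((y of tile1_mid in the frame of tray_floor between 0.0805 and 0.0975 m or y of tile2_mid in the frame of tray_floor between 0.0805 and 0.0975 m or y of tile3_mid in the frame of tray_floor between 0.0805 and 0.0975 m or y of tile4_mid in the frame of tray_floor between 0.0805 and 0.0975 m) and (y of tile1_mid in the frame of tray_floor between 0.0335 and 0.0505 m or y of tile2_mid in the frame of tray_floor between 0.0335 and 0.0505 m or y of tile3_mid in the frame of tray_floor between 0.0335 and 0.0505 m or y of tile4_mid in the frame of tray_floor between 0.0335 and 0.0505 m) and (y of tile1_mid in the frame of tray_floor between -0.0135 and 0.0035 m or y of tile2_mid in the frame of tray_floor between -0.0135 and 0.0035 m or y of tile3_mid in the frame of tray_floor between -0.0135 and 0.0035 m or y of tile4_mid in the frame of tray_floor between -0.0135 and 0.0035 m or (y of pack_c_mid in the frame of tray_floor between -0.056 and -0.039 m and x of pack_c_mid in the frame of tray_floor between -0.02 and 0.02 m and z of pack_c_mid in the frame of tray_floor between 0.004 and 0.022 m)) and (y of tile1_mid in the frame of tray_floor between -0.0605 and -0.0435 m or y of tile2_mid in the frame of tray_floor between -0.0605 and -0.0435 m or y of tile3_mid in the frame of tray_floor between -0.0605 and -0.0435 m or y of tile4_mid in the frame of tray_floor between -0.0605 and -0.0435 m or (y of pack_b_mid in the frame of tray_floor between -0.0795 and -0.0625 m and x of pack_b_mid in the frame of tray_floor between -0.02 and 0.02 m and z of pack_b_mid in the frame of tray_floor between 0.004 and 0.022 m) or (y of pack_c_mid in the frame of tray_floor between -0.056 and -0.039 m and x of pack_c_mid in the frame of tray_floor between -0.02 and 0.02 m and z of pack_c_mid in the frame of tray_floor between 0.004 and 0.022 m)) and ((y of pack_a_mid in the frame of tray_floor between -0.103 and -0.086 m and x of pack_a_mid in the frame of tray_floor between -0.02 and 0.02 m and z of pack_a_mid in the frame of tray_floor between 0.004 and 0.022 m) or (y of pack_b_mid in the frame of tray_floor between -0.0795 and -0.0625 m and x of pack_b_mid in the frame of tray_floor between -0.02 and 0.02 m and z of pack_b_mid in the frame of tray_floor between 0.004 and 0.022 m) or (y of pack_c_mid in the frame of tray_floor between -0.056 and -0.039 m and x of pack_c_mid in the frame of tray_floor between -0.02 and 0.02 m and z of pack_c_mid in the frame of tray_floor between 0.004 and 0.022 m)))) and x of lid_grip in the frame of tray_floor between -0.008 and 0.008 m and y of lid_grip in the frame of tray_floor between -0.008 and 0.008 m and z of lid_grip in the frame of tray_floor between 0.044 and 0.056 m and value of joint each of bolt_a, bolt_b above 0.029 m), for 0.2 s.
2. the lid is pulled up by the fingers against both bolts, the tray still level, and the bolts hold it (value of joint tray below 0.1 rad and value of joint each of bolt_a, bolt_b above 0.029 m and x of lid_grip in the frame of tray_floor between -0.008 and 0.008 m and y of lid_grip in the frame of tray_floor between -0.008 and 0.008 m and z of lid_grip in the frame of tray_floor between 0.044 and 0.056 m and contact force between lid and bolt_a above 1 N and contact force between lid and bolt_b above 1 N and contact force between the fingers and lid above 1 N), for 0.2 s.
3. the tray is turned upside down (value of joint tray above 3.05 rad), for 0.2 s.
At the end, for the whole second after the job is handed in: tray turned past 3.05 rad and at rest; both bolts out over 29 mm; lid in place within 8 mm; every tile in a row closed up from one end of the tray, the one packing piece that fills the rest of the row at the other end, each within about 14 mm of its place (value of joint tray above 3.05 rad and value of joint each of bolt_a, bolt_b above 0.029 m and x of lid_grip in the frame of tray_floor between -0.008 and 0.008 m and y of lid_grip in the frame of tray_floor between -0.008 and 0.008 m and z of lid_grip in the frame of tray_floor between 0.044 and 0.056 m and x of tile1_mid in the frame of tray_floor between -0.02 and 0.02 m and z of tile1_mid in the frame of tray_floor between 0.004 and 0.022 m and x of tile2_mid in the frame of tray_floor between -0.02 and 0.02 m and z of tile2_mid in the frame of tray_floor between 0.004 and 0.022 m and x of tile3_mid in the frame of tray_floor between -0.02 and 0.02 m and z of tile3_mid in the frame of tray_floor between 0.004 and 0.022 m and x of tile4_mid in the frame of tray_floor between -0.02 and 0.02 m and z of tile4_mid in the frame of tray_floor between 0.004 and 0.022 m and (((y of tile1_mid in the frame of tray_floor between -0.0975 and -0.0805 m or y of tile2_mid in the frame of tray_floor between -0.0975 and -0.0805 m or y of tile3_mid in the frame of tray_floor between -0.0975 and -0.0805 m or y of tile4_mid in the frame of tray_floor between -0.0975 and -0.0805 m) and (y of tile1_mid in the frame of tray_floor between -0.0505 and -0.0335 m or y of tile2_mid in the frame of tray_floor between -0.0505 and -0.0335 m or y of tile3_mid in the frame of tray_floor between -0.0505 and -0.0335 m or y of tile4_mid in the frame of tray_floor between -0.0505 and -0.0335 m) and (y of tile1_mid in the frame of tray_floor between -0.0035 and 0.0135 m or y of tile2_mid in the frame of tray_floor between -0.0035 and 0.0135 m or y of tile3_mid in the frame of tray_floor between -0.0035 and 0.0135 m or y of tile4_mid in the frame of tray_floor between -0.0035 and 0.0135 m or (y of pack_c_mid in the frame of tray_floor between 0.039 and 0.056 m and x of pack_c_mid in the frame of tray_floor between -0.02 and 0.02 m and z of pack_c_mid in the frame of tray_floor between 0.004 and 0.022 m)) and (y of tile1_mid in the frame of tray_floor between 0.0435 and 0.0605 m or y of tile2_mid in the frame of tray_floor between 0.0435 and 0.0605 m or y of tile3_mid in the frame of tray_floor between 0.0435 and 0.0605 m or y of tile4_mid in the frame of tray_floor between 0.0435 and 0.0605 m or (y of pack_b_mid in the frame of tray_floor between 0.0625 and 0.0795 m and x of pack_b_mid in the frame of tray_floor between -0.02 and 0.02 m and z of pack_b_mid in the frame of tray_floor between 0.004 and 0.022 m) or (y of pack_c_mid in the frame of tray_floor between 0.039 and 0.056 m and x of pack_c_mid in the frame of tray_floor between -0.02 and 0.02 m and z of pack_c_mid in the frame of tray_floor between 0.004 and 0.022 m)) and ((y of pack_a_mid in the frame of tray_floor between 0.086 and 0.103 m and x of pack_a_mid in the frame of tray_floor between -0.02 and 0.02 m and z of pack_a_mid in the frame of tray_floor between 0.004 and 0.022 m) or (y of pack_b_mid in the frame of tray_floor between 0.0625 and 0.0795 m and x of pack_b_mid in the frame of tray_floor between -0.02 and 0.02 m and z of pack_b_mid in the frame of tray_floor between 0.004 and 0.022 m) or (y of pack_c_mid in the frame of tray_floor between 0.039 and 0.056 m and x of pack_c_mid in the frame of tray_floor between -0.02 and 0.02 m and z of pack_c_mid in the frame of tray_floor between 0.004 and 0.022 m))) or ((y of tile1_mid in the frame of tray_floor between 0.0805 and 0.0975 m or y of tile2_mid in the frame of tray_floor between 0.0805 and 0.0975 m or y of tile3_mid in the frame of tray_floor between 0.0805 and 0.0975 m or y of tile4_mid in the frame of tray_floor between 0.0805 and 0.0975 m) and (y of tile1_mid in the frame of tray_floor between 0.0335 and 0.0505 m or y of tile2_mid in the frame of tray_floor between 0.0335 and 0.0505 m or y of tile3_mid in the frame of tray_floor between 0.0335 and 0.0505 m or y of tile4_mid in the frame of tray_floor between 0.0335 and 0.0505 m) and (y of tile1_mid in the frame of tray_floor between -0.0135 and 0.0035 m or y of tile2_mid in the frame of tray_floor between -0.0135 and 0.0035 m or y of tile3_mid in the frame of tray_floor between -0.0135 and 0.0035 m or y of tile4_mid in the frame of tray_floor between -0.0135 and 0.0035 m or (y of pack_c_mid in the frame of tray_floor between -0.056 and -0.039 m and x of pack_c_mid in the frame of tray_floor between -0.02 and 0.02 m and z of pack_c_mid in the frame of tray_floor between 0.004 and 0.022 m)) and (y of tile1_mid in the frame of tray_floor between -0.0605 and -0.0435 m or y of tile2_mid in the frame of tray_floor between -0.0605 and -0.0435 m or y of tile3_mid in the frame of tray_floor between -0.0605 and -0.0435 m or y of tile4_mid in the frame of tray_floor between -0.0605 and -0.0435 m or (y of pack_b_mid in the frame of tray_floor between -0.0795 and -0.0625 m and x of pack_b_mid in the frame of tray_floor between -0.02 and 0.02 m and z of pack_b_mid in the frame of tray_floor between 0.004 and 0.022 m) or (y of pack_c_mid in the frame of tray_floor between -0.056 and -0.039 m and x of pack_c_mid in the frame of tray_floor between -0.02 and 0.02 m and z of pack_c_mid in the frame of tray_floor between 0.004 and 0.022 m)) and ((y of pack_a_mid in the frame of tray_floor between -0.103 and -0.086 m and x of pack_a_mid in the frame of tray_floor between -0.02 and 0.02 m and z of pack_a_mid in the frame of tray_floor between 0.004 and 0.022 m) or (y of pack_b_mid in the frame of tray_floor between -0.0795 and -0.0625 m and x of pack_b_mid in the frame of tray_floor between -0.02 and 0.02 m and z of pack_b_mid in the frame of tray_floor between 0.004 and 0.022 m) or (y of pack_c_mid in the frame of tray_floor between -0.056 and -0.039 m and x of pack_c_mid in the frame of tray_floor between -0.02 and 0.02 m and z of pack_c_mid in the frame of tray_floor between 0.004 and 0.022 m)))) and velocity of joint tray below 0.05 rad/s and linear speed of each of tile1, tile2, tile3, tile4, lid below 0.03 m/s); the robot touches nothing.
It fails at once if the tray is turned while a bolt is not home (value of joint tray above 0.5 rad and not (value of joint each of bolt_a, bolt_b above 0.029 m)).
It fails at once if a pot, the clay or a tool is knocked away by more than 40 mm (distance of any of slip_pot, clay_lump, model_tool, loop_tool, glaze_jar from where it was at the start of the episode above 0.04 m).
Of tile1, tile2, tile3, tile4 only 2 to 4 are there at a start; the rules pass over those that are not, and their reading is None.
At some moment in a run one of tile1, tile2, tile3, tile4 may be knocked a few centimetres aside while the robot is not near it.
Once in a run the grip may slacken for a moment while it holds something.
It also fails if it takes over 210 s, if anything falls off the work surface, if the arm or the gripper's body presses on something with over 40 N, if the wrist force passes 120 N, or if a joint passes its speed limit or range.

### The arm

A 6-joint arm with a two-finger parallel gripper is mounted at the origin on the work surface. World frame = base frame: x ahead of the robot, y to its left, z up, the work surface at z = 0. Lengths are in m, angles in degrees, forces in N, time in s.
With the tool pointing down it reaches from about 0.25 to 0.725 m from the base axis. Payload 9.7 kg.
Tool frame: the origin (TCP) lies midway between the tips of the shut fingers; the grasp point (between the pads) lies bot.grasp_offset behind it (bot.grasp_offset is the distance from the TCP to the grasp point, in m); x points along the fingers, y is the direction in which the jaws open and shut, and the axes are right-handed (so a half turn about x gives the same grasp; the last joint's range is limited). The gripper opens to 85 mm and grips with 20 to 120 N. Pads are 22 mm wide; open, the fingers measure 114 mm over their backs; the gripper's body (76 mm by 85 mm) begins 54 mm behind the grasp point. The pads swing forward as they close: fully open they stand 13 mm farther back than shut.
Start: joints at [-74.599, 4.979, 10.078, 95.1, 0, 90], TCP at [0.146, -0.53, 0.231] pointing down, gripper open.
Joint ranges: [-179.16, 179.16], [-48.56, 103.87], [-65.8, 70.77], [-126.05, 130.52], [-82.76, 87.17], [-180, 180]. Speed limits (degrees/s): [127.2, 127.2, 147.25, 180, 180, 180].

### API

Orientations are given as [roll, pitch, yaw] about the fixed x, y, z axes, in that order (R = Rz(yaw) Ry(pitch) Rx(roll)).
In Python, from workcell import status, camera, bot gives the robot as it stands.
- The arm moves only by the shell command python3 -m jog 'ROWS' [OPENING] [FORCE]. ROWS is text: rows parted by semicolons, each of 4 numbers parted by spaces: the shift along the tool's x, y, z in mm, then the turn about the tool's x in degrees. A call has exactly 8 rows; each row is the pose to reach, as a shift and turn from the pose commanded when the call began, along the tool's axes at that moment; what a row does not reach only later rows make up. A row lasts 1/8 s, in which the tool goes at most 62.5 mm and 10.7 degrees, less where a joint would pass 70% of its speed; a pose out of reach is approached as far as the arm can. A call with a gripper value outside its range is refused whole. OPENING is the opening, from 0 (shut) to 1 (fully open), set as the call begins (- or left out, the last holds). The fingers move at their own pace and stop on an object; FORCE is the grip in N (left out, the last holds). Time passes only in rows, so rows that repeat a pose let the fingers close, or fill a call up. It gives the time, the measured TCP pose, the force and the opening at its end, in the units of the state.
- status.get_obs(): the state, without advancing time (a new reading comes with each control period).
- camera(name): name is "scene" or "top"; returns a dict with "color" (400x640x3 uint8, red, green, blue), "vfov" (degrees; the focal length in pixels is half the picture's height over the tangent of half this angle, whatever the lens; pixels are square), "cx", "cy" (the principal point, pixels), "rvec" (rotation vector, rad) and "tvec" (3), from world to camera coordinates, as OpenCV has them. Camera axes: x right, y down, z forward; pixel columns grow to the right and rows downward; lengths in m; the calibration is good to about 2 mm. A picture is of the moment at which its call begins. There is no depth.
- bot.job_done(): hands the job in, once; it reports no verdict.
The state is a dict: "time": time; "q": joint angles; "qd": joint speeds; "joint_efforts": joint torques, N m; "ee_pos": TCP position; "tcp_rot": TCP orientation; "wrist_force": force on the tool from outside, world axes, zero at the start; "torque": the same for the moment, N m; "opening": finger opening in m.
Only numpy, scipy, OpenCV 4.12 (cv2) and the standard library are available. Lean on these libraries where they do the work, as an engineer would, in place of code of your own. Each camera call takes 0.05 s, during which the arm holds its last target. There are 200 camera calls.

## Working session

There is one attempt and no reset: what is moved stays moved. The work goes in short steps, Python scripts to look and compute and a shell command to move; the robot and the scene stay as the last step left them, time stands still between calls to the robot, and variables do not carry over. Pictures are saved under pics/ and viewed, about 12 in all and at most 16, crops included, and the job is handed in when it is done.

```bash
ls; mkdir -p pics
python3 - <<'E'
from workcell import status,camera,bot
import cv2
print(status.get_obs(),bot.grasp_offset)
for n in("scene","top"):
    c=camera(n);cv2.imwrite(f"pics/{n}0.png",c["color"][...,::-1]);print(n,c["vfov"],c["cx"],c["cy"],c["rvec"],c["tvec"])
E
```

```text
pics
{'time': 0.0, 'q': array([-7.46001999e+01,  5.01126877e+00,  1.00343003e+01,  9.50991669e+01,
       -1.05414393e-03,  9.00007810e+01]), 'qd': array([ 0.04518088, -0.05248083, -0.10310131, -0.06944888,  0.02098286,
        0.05431896]), 'joint_efforts': array([ 2.30277619e-03, -5.20389891e+01,  4.64802575e+01,  1.64141954e-02,
       -2.74197527e-05, -1.00885674e-05]), 'ee_pos': array([ 0.14598862, -0.53003532,  0.23058007]), 'tcp_rot': array([-89.20597342,  89.92385726, 106.19304641]), 'wrist_force': array([-0.37425202,  0.8176038 ,  0.88989706]), 'torque': array([ 0.05533061, -0.00585148,  0.00466636]), 'opening': 0.0853559144894853} 0.0187
scene 45.22314749034652 315.1064518896911 190.6602299503372 [ 1.3842844   2.39620497 -0.73136009] [ 0.2253335  -0.34929597  1.81402852]
top 47.0954089596851 318.93829339097874 196.3041514204299 [ 2.13143398 -2.17746031  0.13054092] [0.07411129 0.58882119 1.43414055]
```

Run:
```python
import cv2
for n in("scene","top"):
    i=cv2.imread(f"pics/{n}0.png");cv2.imwrite(f"pics/{n}0b.png",cv2.resize(i,(800,500),interpolation=cv2.INTER_CUBIC))
```

```text
(no output)
```

View pics/scene0b.png

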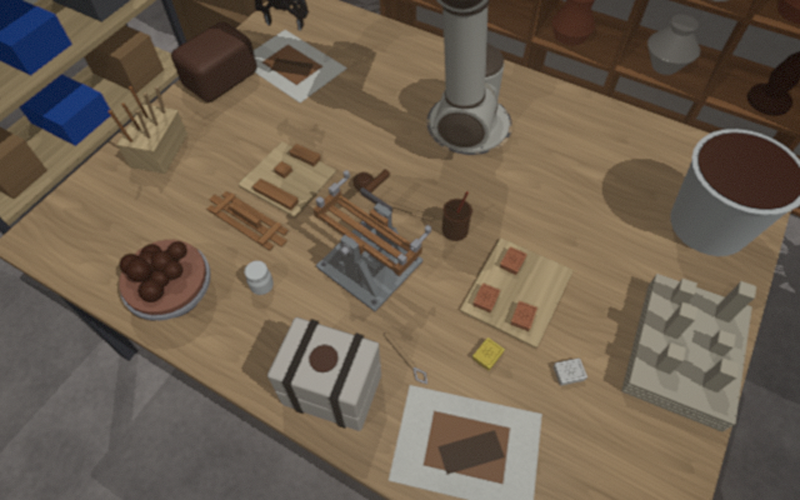

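View pics/top0b.png

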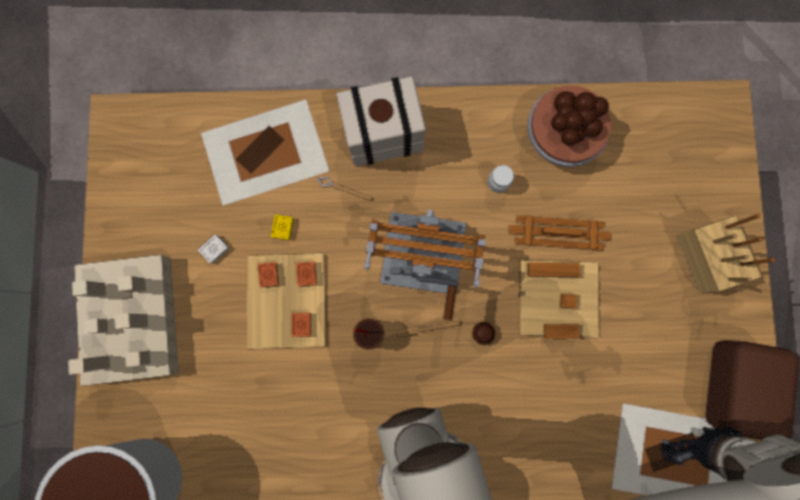

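```bash
cat > h.py <<'E'
import numpy as np,cv2
from scipy.spatial.transform import Rotation as Ro
from workcell import status,camera,bot
CAL={}
def cam(n,save=None):
    c=camera(n);reg(n,c)
    im=np.ascontiguousarray(c["color"][...,::-1])
    if save: cv2.imwrite(f"pics/{save}.png",im)
    return im
def reg(n,c):
    R=cv2.Rodrigues(np.array(c["rvec"],float))[0];CAL[n]=(200/np.tan(np.radians(c["vfov"]/2)),c["cx"],c["cy"],R,np.array(c["tvec"],float))
reg("scene",dict(vfov=45.22314749034652,cx=315.1064518896911,cy=190.6602299503372,rvec=[1.3842844,2.39620497,-0.73136009],tvec=[0.2253335,-0.34929597,1.81402852]))
reg("top",dict(vfov=47.0954089596851,cx=318.93829339097874,cy=196.3041514204299,rvec=[2.13143398,-2.17746031,0.13054092],tvec=[0.07411129,0.58882119,1.43414055]))
def ray(n,uv):
    f,cx,cy,R,t=CAL[n];o=-R.T@t;d=R.T@np.array([(uv[0]-cx)/f,(uv[1]-cy)/f,1]);return o,d/np.linalg.norm(d)
def plane(n,uv,z):
    o,d=ray(n,uv);return o+d*(z-o[2])/d[2]
def proj(n,P):
    f,cx,cy,R,t=CAL[n];p=R@np.array(P,float)+t;return np.array([f*p[0]/p[2]+cx,f*p[1]/p[2]+cy])
def tri(a,b):
    "point from pixel a in scene and b in top, and the gap between the rays"
    o,d=ray("scene",a);p,e=ray("top",b)
    s=np.linalg.lstsq(np.c_[d,-e],p-o,rcond=None)[0];A=o+d*s[0];B=p+e*s[1]
    return (A+B)/2,np.linalg.norm(A-B)
def blobs(im,lo,hi,amin=20):
    m=cv2.inRange(cv2.cvtColor(im,cv2.COLOR_BGR2HSV),lo,hi)
    n,l,s,c=cv2.connectedComponentsWithStats(m)
    out=[]
    for i in range(1,n):
        if s[i,4]>=amin:
            pts=np.argwhere(l==i)[:,::-1].astype(np.float32)
            out.append((c[i],s[i,4],cv2.minAreaRect(pts)))
    return out
def togo(x,y,z,yaw_jaw=None):
    "shift in tool axes (mm) and turn (deg) from present TCP; yaw_jaw: world direction (deg) of the jaw axis"
    o=status.get_obs();R=Ro.from_euler("xyz",o["tcp_rot"],degrees=True).as_matrix()
    d=R.T@(np.array([x,y,z])-o["ee_pos"])*1000
    j=np.degrees(np.arctan2(R[1,1],R[0,1]));t=None
    if yaw_jaw is not None: t=-((yaw_jaw-j+90)%180-90)   # tool x is down
    print("togo",d.round(1),"turn",t,"jaw now",round(j,1),"q6",round(o["q"][5],1),"t",o["time"]);return d,t
E
python3 - <<'E'
from h import *
for n in("scene","top"):
    im=cv2.imread(f"pics/{n}0.png");hs=cv2.cvtColor(im,cv2.COLOR_BGR2HSV)
    uv=(214,219) if n=="top" else (409,208)
    u={"top":[(214,219),(245,218),(241,259),(442,216),(455,241),(450,265),(447,182),(359,242)],"scene":[(409,208),(389,238),(419,252),(220,155),(226,136),(245,124),(298,146)]}[n]
    print(n,[tuple(hs[y,x]) for x,y in u])
im=cv2.imread("pics/top0.png");a=cv2.resize(im[150:290,270:500],None,fx=3.4,fy=3.4,interpolation=cv2.INTER_CUBIC)
cv2.imwrite("pics/c1.png",a)
im=cv2.imread("pics/scene0.png");a=cv2.resize(im[105:255,155:375],None,fx=3.6,fy=3.6,interpolation=cv2.INTER_CUBIC)
cv2.imwrite("pics/c2.png",a)
E
```

```text
scene [(np.uint8(10), np.uint8(133), np.uint8(128)), (np.uint8(10), np.uint8(134), np.uint8(126)), (np.uint8(10), np.uint8(133), np.uint8(125)), (np.uint8(14), np.uint8(134), np.uint8(124)), (np.uint8(13), np.uint8(135), np.uint8(123)), (np.uint8(14), np.uint8(130), np.uint8(106)), (np.uint8(12), np.uint8(126), np.uint8(85))]
top [(np.uint8(8), np.uint8(181), np.uint8(145)), (np.uint8(9), np.uint8(182), np.uint8(140)), (np.uint8(9), np.uint8(184), np.uint8(140)), (np.uint8(14), np.uint8(191), np.uint8(132)), (np.uint8(14), np.uint8(184), np.uint8(136)), (np.uint8(13), np.uint8(181), np.uint8(120)), (np.uint8(14), np.uint8(167), np.uint8(131)), (np.uint8(12), np.uint8(188), np.uint8(84))]
```

View pics/c1.png

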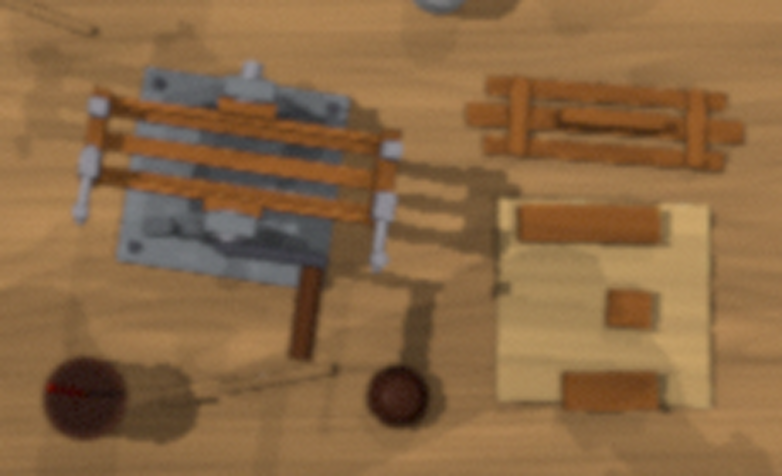

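View pics/c2.png

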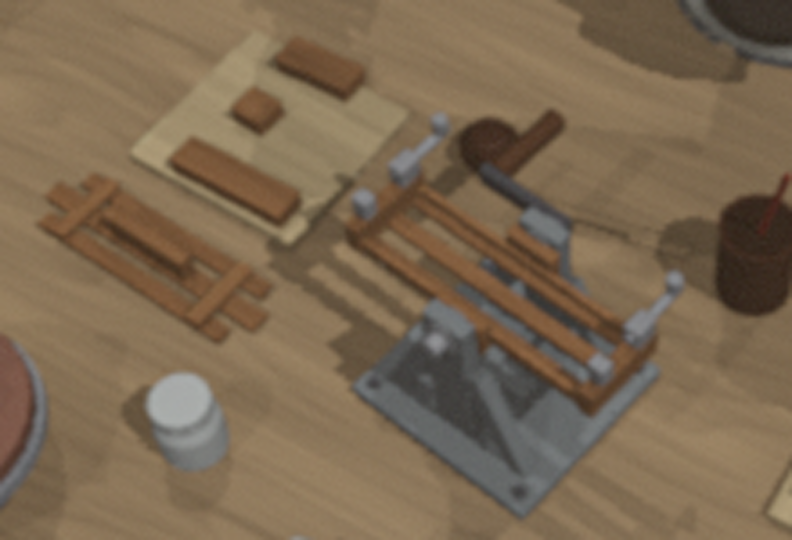

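Run:
```python
from h import *
c1=lambda x,y:(270+(x+.5)/3.4-.5,150+(y+.5)/3.4-.5)
c2=lambda x,y:(155+(x+.5)/3.6-.5,105+(y+.5)/3.6-.5)
for k,a,b in [("knobA",(440,124),(379,262)),("knobB",(674,281),(82,213)),("keepA",(364,203),(392,149)),("keepB",(599,364),(97,103)),("crank far",(498,172),(312,268)),("crank near",(557,118),(300,358)),
 ("lid handle",(148,238),(617,121)),("pot top",(758,215),(85,398))]:
    p,g=tri(c2(*a),c1(*b));print(k,p.round(4),"gap",round(g,4))
T={}
for n,lo,hi in(("scene",(8,105,90),(11,255,255)),("top",(6,150,110),(11,255,255))):
    im=cv2.imread(f"pics/{n}0.png");x0,x1,y0,y1=(370,450,190,270) if n=="scene" else(195,265,200,280)
    s=np.zeros_like(im);s[y0:y1,x0:x1]=im[y0:y1,x0:x1]
    T[n]=blobs(s,lo,hi)
    for b in T[n]: print(n,b[0].round(1),b[1],[np.round(v,1) for v in b[2]], plane(n,b[0],.034).round(4))
for a in T["scene"]:
    for b in T["top"]:
        p,g=tri(a[0],b[0])
        if g<.01: print("tile",p.round(4),round(g,4))
# packs, top faces
P={}
for n,lo,hi in(("scene",(10,110,60),(16,255,255)),("top",(10,150,90),(16,255,255))):
    im=cv2.imread(f"pics/{n}0.png");x0,x1,y0,y1=(190,270,108,170) if n=="scene" else(418,478,205,275)
    s=np.zeros_like(im);s[y0:y1,x0:x1]=im[y0:y1,x0:x1]
    P[n]=blobs(s,lo,hi)
    for b in P[n]: print(n,b[0].round(1),b[1],[np.round(v,1) for v in b[2]], plane(n,b[0],.034).round(4))
```

```text
knobA [ 0.4798 -0.1134  0.1945] gap 0.0001
knobB [0.5255 0.1343 0.1973] gap 0.0017
keepA [ 0.5753 -0.1285  0.1844] gap 0.0018
keepB [0.6191 0.1202 0.1931] gap 0.001
crank far [ 0.4775 -0.0599  0.1605] gap 0.001
crank near [ 0.4013 -0.047   0.1601] gap 0.0016
lid handle [ 0.6176 -0.3653  0.0246] gap 0.0039
pot top [0.3705 0.1385 0.1063] gap 0.0001
scene [410.3 207.6] 241 [array([410.3, 207.4]), array([14.8, 16.9]), np.float64(28.6)] [0.4008 0.3178 0.034 ]
scene [388.9 237.4] 269 [array([388.9, 237.5]), array([15.4, 18. ]), np.float64(21.8)] [0.5296 0.3049 0.034 ]
scene [418.8 252.3] 281 [array([418.7, 252.3]), array([15.2, 18.8]), np.float64(20.6)] [0.5304 0.4026 0.034 ]
top [214.  219.2] 259 [array([213.9, 219.2]), array([18.1, 14.5]), np.float64(84.3)] [0.5242 0.3986 0.034 ]
top [244.5 218.7] 265 [array([244.6, 218.6]), array([18.3, 14.6]), np.float64(84.3)] [0.5239 0.301  0.034 ]
top [240.5 259.4] 254 [array([240.5, 259.5]), array([17., 15.]), np.float64(90.0)] [0.395  0.3137 0.034 ]
tile [0.3946 0.316  0.0239] 0.0013
tile [0.5244 0.3031 0.024 ] 0.0011
tile [0.5249 0.4016 0.0233] 0
[... 190 characters left out ...]
.float64(45.0)] [ 0.4466 -0.3599  0.034 ]
scene [220.3 154.9] 377 [array([219.8, 154.9]), array([37.1, 10.7]), np.float64(26.6)] [ 0.527 -0.326  0.034]
scene [262.2 163.8] 157 [array([260. , 162.5]), array([13., 18.]), np.float64(90.0)] [ 0.4879 -0.1813  0.034 ]
scene [195.7 165.7] 106 [array([198.5, 164. ]), array([17., 10.]), np.float64(0.0)] [ 0.6048 -0.3706  0.034 ]
top [443.  215.2] 466 [array([442.5, 215.5]), array([11., 41.]), np.float64(90.0)] [ 0.5213 -0.3331  0.034 ]
top [454.8 240.4] 142 [array([454.8, 240.3]), array([13.1, 10.8]), np.float64(7.1)] [ 0.4404 -0.3659  0.034 ]
top [449.3 264.8] 322 [array([449. , 264.5]), array([11., 28.]), np.float64(90.0)] [ 0.3643 -0.3443  0.034 ]
```

```bash
cat >> h.py <<'E'
def tiles(verbose=True,save=None,z=.024):
    "terracotta blobs on top view: world centre at height z, long-side direction (deg)"
    im=cam("top",save);s=np.zeros_like(im);s[150:300,120:275]=im[150:300,120:275];r=[]
    for b in blobs(s,(6,150,105),(11,255,255),60):
        P=np.array([plane("top",q,.034)[:2] for q in cv2.boxPoints(b[2])],np.float32)*1000
        rc=cv2.minAreaRect(P);w,h=rc[1];a=rc[2] if w>h else rc[2]+90
        c=plane("top",b[0],z);r.append(c);print("tile",c.round(4),"px",b[0].round(1),"size",np.round(rc[1],1),"long dir",round((a+90)%180-90,1))
    return r
E
python3 - <<'E'
from h import *
tiles(save="top1")
togo(.3946,.316,.2,0)
im=cv2.imread("pics/top1.png")[150:300,120:290]
cv2.imwrite("pics/c3.png",cv2.resize(im,None,fx=4,fy=4,interpolation=cv2.INTER_CUBIC))
im=cv2.imread("pics/top0.png");b=blobs(im[160:210,400:500],(8,120,80),(18,255,255),50)
for k in b: print(k[0]+[400,160],k[1],k[2])
E
```

```text
tile [0.5249 0.4007 0.024 ] px [214.  219.2] size [59.9 46.1] long dir 8.4
tile [0.5244 0.3024 0.024 ] px [244.5 218.7] size [59.2 46.1] long dir 5.0
tile [0.3947 0.3153 0.024 ] px [240.5 259.5] size [44.4 54.1] long dir -0.1
togo [  31.5 -749.7 -464.3] turn -74.5987895418595 jaw now -74.6 q6 90.0 t 0.15
[449.53121863 184.46336077] 4981 ((49.5, 24.5), (49.0, 99.0), 90.0)
```

View pics/c3.png

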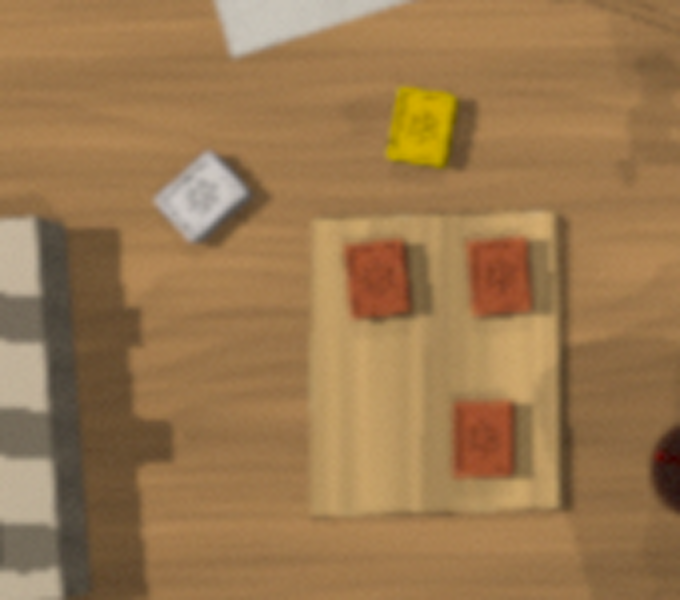

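```bash
python3 -m jog '0 -47 -29 0;0 -94 -58 0;0 -141 -87 0;0 -188 -116 0;0 -235 -145 0;0 -282 -174 0;0 -329 -203 0;0 -375 -232 0' 1 40; python3 -m jog '0 -47 -29 -10;0 -94 -58 -20;0 -141 -87 -30;0 -188 -116 -40;0 -235 -145 -50;0 -282 -174 -60;0 -329 -203 -70;0 -375 -232 -74.6'
python3 - <<'E'
from h import *
togo(.3946,.316,.11,0)
E
```

```text
time: 1.15
ee_pos: [0.2701, -0.1055, 0.2313]
tcp_rot: [148.3, 90.0, -16.3]
wrist_force: [1.7, -0.7, 0.8]
opening: 0.0855
time: 2.15
ee_pos: [0.3943, 0.318, 0.2311]
tcp_rot: [38.2, 90.0, -51.5]
wrist_force: [0.5, -0.7, 0.1]
opening: 0.0852
togo [121.1   0.3   2. ] turn 0.2628078803521561 jaw now 0.3 q6 128.6 t 2.15
```

```bash
python3 -m jog '50 0 2 0;100 0 2 0;150 0 2 0;190 0 2 0;205 0 2 0;213 0 2 0;213 0 2 0;213 0 2 0' 1 40; python3 -m jog '0 0 0 0;0 0 0 0;0 0 0 0;0 0 0 0;0 0 0 0;0 0 0 0;0 0 0 0;0 0 0 0' 0 40;  python3 -m jog '-20 0 0 0;-60 0 0 0;-110 0 0 0;-160 0 0 0;-200 0 0 0;-230 0 0 0;-230 0 0 0;-230 0 0 0'
python3 - <<'E'
from h import *
tiles(save="top2");cam("scene","sc2")
E
```

```text
time: 3.15
ee_pos: [0.3949, 0.3146, 0.0197]
tcp_rot: [127.5, 89.9, 37.5]
wrist_force: [0.7, -0.2, 0.4]
opening: 0.0854
time: 4.15
ee_pos: [0.3948, 0.3144, 0.0195]
tcp_rot: [124.0, 89.9, 34.0]
wrist_force: [-0.2, -1.3, 5.7]
opening: 0.0587
time: 5.15
ee_pos: [0.3941, 0.314, 0.2473]
tcp_rot: [-53.2, 89.9, -143.2]
wrist_force: [0.2, -0.1, -1.8]
opening: 0.0586
tile [0.5245 0.4009 0.024 ] px [214.  219.3] size [58.9 44.9] long dir 0.3
tile [0.5244 0.3024 0.024 ] px [244.5 218.7] size [58.4 46.9] long dir 5.0
tile [0.3871 0.3413 0.024 ] px [232.4 262.1] size [62.9 12.7] long dir 0.1
```

```bash
cat >> h.py <<'E'
C=np.array([.576,-.0018]);PSI=np.radians(-10.2)
XH=np.array([np.cos(PSI),np.sin(PSI)]);YH=np.array([-np.sin(PSI),np.cos(PSI)])
def t2w(x,y): return C+x*XH+y*YH
def w2t(p): d=np.array(p[:2])-C;return np.array([d@XH,d@YH])
E
python3 - <<'E'
from h import *
for n in("top","scene"):
    im=cv2.imread(f"pics/{n}0.png").astype(np.float32)
    xs=np.arange(-60,61,2)/1000
    for ys in (np.arange(55,105,2),np.arange(-105,-55,2)):
        pr=[]
        for x in xs:
            uv=np.array([proj(n,[*t2w(x,y/1000),.156]) for y in ys],np.float32)
            pr.append(cv2.remap(im,uv[:,:1],uv[:,1:],cv2.INTER_LINEAR).reshape(-1,3).mean(0))
        pr=np.array(pr);s=pr[:,2]-pr[:,0]
        print(n,ys[0]," ".join(f"{int(x*1000)}:{v:.0f}" for x,v in zip(xs,s)))
E
```

```text
top 55 -60:14 -58:14 -56:13 -54:13 -52:13 -50:14 -48:14 -46:18 -44:31 -42:55 -40:80 -38:92 -36:93 -34:88 -32:85 -30:80 -28:66 -26:45 -24:27 -22:17 -20:14 -18:14 -16:17 -14:29 -12:53 -10:81 -8:98 -6:104 -4:105 -2:102 0:95 2:77 4:49 6:27 8:15 10:12 12:12 14:16 16:27 18:47 20:68 22:79 24:83 26:85 28:88 30:96 32:96 34:83 36:56 38:33 40:18 42:13 44:11 46:10 48:10 50:10 52:10 54:10 56:10 58:10 60:11
top -105 -60:17 -58:17 -56:17 -54:17 -52:18 -50:19 -48:19 -46:20 -44:28 -42:46 -40:73 -38:93 -36:100 -34:99 -32:96 -30:94 -28:88 -26:73 -24:52 -22:35 -20:24 -18:20 -16:20 -14:28 -12:45 -10:73 -8:93 -6:103 -4:106 -2:106 0:104 2:98 4:81 6:56 8:35 10:24 12:20 14:20 16:28 18:44 20:68 22:84 24:91 26:90 28:87 30:87 32:94 34:94 36:82 38:57 40:36 42:23 44:19 46:18 48:18 50:18 52:18 54:19 56:19 58:21 60:24
scene 55 -60:46 -58:46 -56:46 -54:46 -52:46 -50:45 -48:43 -46:41 -44:40 -42:44 -40:53 -38:59 -36:59 -34:54 -32:48 -30:48 -28:52 -26:57 -24:58 -22:54 -20:44 -18:29 -16:14 -14:4 -12:1 -10:6 -8:20 -6:40 -4:56 -2:64 0:66 2:67 4:66 6:64 8:59 10:46 12:26 14:9 16:-0 18:-3 20:1 22:11 24:29 26:46 28:57 30:64 32:67 34:67 36:62 38:51 40:38 42:24 44:13 46:5 48:2 50:1 52:0 54:1 56:1 58:2 60:2
scene -105 -60:43 -58:43 -56:43 -54:43 -52:43 -50:43 -48:42 -46:42 -44:43 -42:47 -40:54 -38:61 -36:63 -34:60 -32:53 -30:50 -28:52 -26:57 -24:61 -22:61 -20:56 -18:49 -16:44 -14:43 -12:44 -10:45 -8:46 -6:51 -4:57 -2:63 0:66 2:66 4:67 6:67 8:65 10:60 12:51 14:46 16:45 18:46 20:47 22:48 24:51 26:55 28:58 30:62 32:64 34:66 36:64 38:57 40:47 42:38 44:36 46:39 48:44 50:48 52:51 54:52 56:52 58:51 60:49
```

```bash
sed -i 's/^C=.*/C=np.array([.574,-.0014]);PSI=np.radians(-9.9)/' h.py
python3 - <<'E'
from h import *
p=t2w(0,.090);print(p);togo(*p,.20,-9.9)
E
```

```text
[0.58947362 0.08725984]
togo [ 46.9 195.7 226.4] turn 9.898519821505431 jaw now -0.0 q6 128.5 t 5.25
```

```bash
python3 -m jog '0 28 32 1;0 56 65 3;0 84 97 5;0 112 130 7;0 140 162 9;0 168 195 9.9;0 186 216 9.9;0 196 226 9.9'; python3 -m jog '20 0 0 0;40 0 0 0;60 0 0 0;70 0 0 0;75 0 0 0;75 0 0 0;75 0 0 0;75 0 0 0';  python3 - <<'E'
from h import *
p=t2w(0,.090);togo(*p,.157,-9.9)
a=cam("top","top3")[165:255,275:405];b=cam("scene","sc3")[130:230,230:350]
a=cv2.resize(a,None,fx=6,fy=6,interpolation=cv2.INTER_CUBIC);b=cv2.resize(b,(0,0),fx=5.4,fy=5.4,interpolation=cv2.INTER_CUBIC)
cv2.imwrite("pics/c4.png",cv2.resize(np.hstack([a,b]),(0,0),fx=.56,fy=.56) if 0 else b)
E
```

```text
time: 6.25
ee_pos: [0.5906, 0.0869, 0.2469]
tcp_rot: [-72.3, 89.9, -172.3]
wrist_force: [0.0, 0.1, -1.4]
opening: 0.0589
time: 7.25
ee_pos: [0.5905, 0.0881, 0.1739]
tcp_rot: [108.3, 89.9, 8.4]
wrist_force: [0.1, 0.0, -1.4]
opening: 0.0582
togo [16.9 -0.8  1. ] turn -0.0013827786906972506 jaw now -9.9 q6 108.4 t 7.25
```

View pics/c4.png

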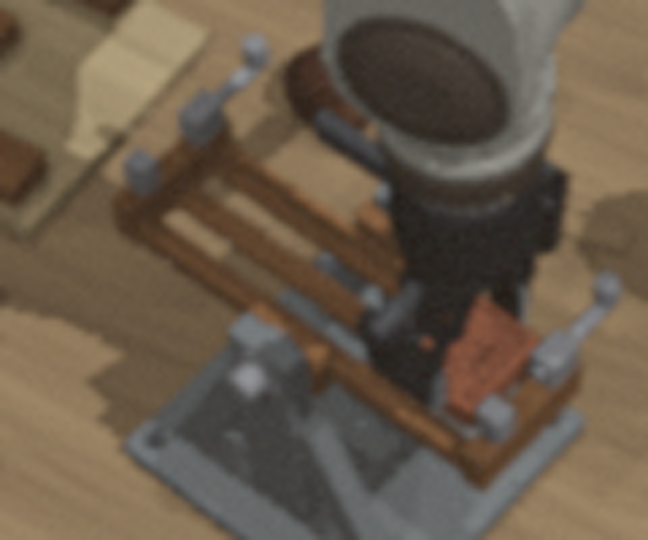

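```bash
python3 -m jog '4 -0.8 1 0;7 -0.8 1 0;9 -0.8 1 0;11 -0.8 1 0;13 -0.8 1 0;14 -0.8 1 0;15 -0.8 1 0;15 -0.8 1 0';python3 -m jog '1 0 0 0;1 0 0 0;2 0 0 0;2 0 0 0;2 0 0 0;2 0 0 0;2 0 0 0;2 0 0 0'
python3 - <<'E'
from h import *
togo(*t2w(0,.09),.157,-9.9)
E
```

```text
time: 8.35
ee_pos: [0.5892, 0.0872, 0.1582]
tcp_rot: [-83.9, 90.0, 176.2]
wrist_force: [0.1, 0.6, -1.5]
opening: 0.0586
time: 9.35
ee_pos: [0.5893, 0.0872, 0.1563]
tcp_rot: [168.5, 90.0, 68.6]
wrist_force: [0.0, 0.8, -1.7]
opening: 0.0585
togo [-0.7  0.2 -0.1] turn 0.0012861505776129434 jaw now -9.9 q6 108.3 t 9.35
```

```bash
python3 -m jog '0.5 0 0 0;0.5 0 0 0;0.5 0 0 0;0 0 0 0;-10 0 0 0;-40 0 0 0;-80 0 0 0;-90 0 0 0' 1;python3 - <<'E'
from h import *
togo(.5244,.3024,.22,5)
E
python3 -m jog '0 -30 -30 -2;0 -30 -70 -4;0 -28 -110 -6;0 -26 -150 -8;0 -24 -190 -10;0 -23 -205 -12;0 -23 -209 -14;0 -23 -209 -14.9'
python3 - <<'E'
from h import *
ts=tiles(save="top4");togo(.5244,.3024,.018,5)
b=cam("scene","sc4")
# placed tile, triangulated
S={}
for n,lo,hi,(x0,x1,y0,y1) in(("scene",(7,100,80),(11,255,255),(300,360,170,220)),("top",(6,150,105),(11,255,255),(285,345,165,225))):
    im=cv2.imread("pics/%s.png"%("sc4" if n=="scene" else "top4"));s=np.zeros_like(im);s[y0:y1,x0:x1]=im[y0:y1,x0:x1]
    S[n]=max(blobs(s,lo,hi),key=lambda b:b[1]);print(n,S[n])
p,g=tri(S["scene"][0],S["top"][0]);print(p,g,w2t(p))
E
```

```text
time: 10.35
ee_pos: [0.59, 0.0873, 0.2498]
tcp_rot: [108.7, 89.7, 8.8]
wrist_force: [0.3, 0.1, -0.7]
opening: 0.0851
togo [  29.7 -101.7 -200.6] turn -14.901409200515758 jaw now -9.9 q6 108.3 t 10.35
time: 11.35
ee_pos: [0.6026, 0.2963, 0.2464]
tcp_rot: [-17.4, 90.0, -102.4]
wrist_force: [0.6, 0.4, -0.5]
opening: 0.0853
togo [228.6 -77.4 -13.2] turn 0.039472449854287106 jaw now 5.0 q6 111.1 t 11.4
scene (array([316.06779661, 198.2       ]), np.int32(295), ((316.1867980957031, 198.7962188720703), (16.217391967773438, 21.68461799621582), 42.51044845581055))
top (array([310.60674157, 185.38202247]), np.int32(89), ((310.5882568359375, 186.14706420898438), (15.279744148254395, 9.216353416442871), 14.03624439239502))
[0.6017355  0.0889542  0.18459862] 0.01004098144283033 [0.01178798 0.0937773 ]
```

```bash
python3 -m jog '20 -40 -7 0;50 -77 -13 0;90 -77 -13 0;130 -77 -13 0;130 -77 -13 0;130 -77 -13 0;130 -77 -13 0;130 -77 -13 0'
python3 - <<'E'
from h import *
cam("scene","sc5");cam("top","top5");togo(.5244,.3024,.018,5)
for n,lo,hi in(("scene",(7,100,70),(11,255,255)),("top",(6,140,90),(11,255,255))):
    im=cv2.imread("pics/%s5.png"%("sc" if n=="scene" else n))
    for b in blobs(im,lo,hi,30): print(n,b[0].round(1),b[1],plane(n,b[0],.024).round(4))
E
```

```text
time: 12.45
ee_pos: [0.5253, 0.3035, 0.1176]
tcp_rot: [115.3, 89.9, 30.3]
wrist_force: [0.3, 0.7, 0.2]
opening: 0.0854
togo [99.  -0.8  1. ] turn 0.001499798312522671 jaw now 5.0 q6 115.0 t 12.55
scene [465.6   0.7] 32 [-0.6996  0.0937  0.024 ]
scene [461.4  17.7] 482 [-0.5796  0.1197  0.024 ]
scene [166.4  35.7] 729 [ 0.1269 -0.9002  0.024 ]
scene [315.9 198.4] 327 [0.5121 0.0403 0.024 ]
scene [131.3 195.1] 96 [ 0.7979 -0.485   0.024 ]
scene [135. 229.] 1487 [ 0.8871 -0.3892  0.024 ]
scene [128.9 207.7] 31 [ 0.8382 -0.4587  0.024 ]
scene [109.9 214.6] 32 [ 0.8875 -0.4937  0.024 ]
scene [389. 239.] 230 [0.5288 0.3061 0.024 ]
scene [418.6 252.3] 290 [0.5252 0.4017 0.024 ]
scene [256.3 286.2] 80 [0.8559 0.0421 0.024 ]
top [446.6 118.7] 47 [ 0.8408 -0.365   0.024 ]
top [309.5 192. ] 345 [0.6067 0.092  0.024 ]
top [248.6 218.1] 111 [0.5263 0.2893 0.024 ]
```

```bash
python3 -m jog '40 -0.8 1 0;70 -0.8 1 0;90 -0.8 1 0;99 -0.8 1 0;99 -0.8 1 0;99 -0.8 1 0;99 -0.8 1 0;99 -0.8 1 0';python3 -m jog '0 0 0 0;0 0 0 0;0 0 0 0;0 0 0 0;0 0 0 0;0 0 0 0;0 0 0 0;0 0 0 0' 0 40;  python3 -m jog '-20 0 0 0;-60 0 0 0;-110 0 0 0;-160 0 0 0;-200 0 0 0;-230 0 0 0;-230 0 0 0;-230 0 0 0'
python3 - <<'E'
from h import *
p,g=tri((315.9,198.4),(309.5,192));print(p,g,w2t(p))
p=t2w(0,.0415);togo(*p,.20,-9.9)
E
```

```text
time: 13.55
ee_pos: [0.5242, 0.3024, 0.0179]
tcp_rot: [114.9, 90.0, 29.9]
wrist_force: [-0.1, -0.4, -0.8]
opening: 0.0854
time: 14.55
ee_pos: [0.5243, 0.3024, 0.0178]
tcp_rot: [112.1, 89.9, 27.1]
wrist_force: [-0.2, -0.6, 5.3]
opening: 0.0588
time: 15.55
ee_pos: [0.5238, 0.3021, 0.2466]
tcp_rot: [-65.4, 89.9, -150.3]
wrist_force: [-0.0, 0.9, -1.8]
opening: 0.0588
[0.58823259 0.0874829  0.16331233] 0.0023728772156963117 [-0.0012609   0.09000637]
togo [ 46.7  34.3 266.6] turn 14.902603162178991 jaw now 5.0 q6 115.0 t 15.55
```

```bash
python3 -m jog '0 5 38 2;0 10 76 4;0 15 114 6;0 20 152 8;0 25 190 10;0 30 228 12;0 34 255 14;0 34.5 268 14.9'
python3 - <<'E'
from h import *
togo(*t2w(0,.04),.1548,-9.9)
E
```

```text
time: 16.55
ee_pos: [0.5814, 0.037, 0.2458]
tcp_rot: [-76.4, 89.9, -176.4]
wrist_force: [-0.2, -0.1, -1.4]
opening: 0.0589
togo [91.  -0.5 -1. ] turn -0.10975973807121875 jaw now -10.0 q6 103.6 t 16.55
```

```bash
python3 -m jog '30 -0.5 -1 0;60 -0.5 -1 0;72 -0.5 -1 0;78 -0.5 -1 0;83 -0.5 -1 0;87 -0.5 -1 0;89 -0.5 -1 0;90 -0.5 -1 0'
python3 - <<'E'
from h import *
togo(*t2w(0,.04),.1548,-9.9)
E
```

```text
time: 17.55
ee_pos: [0.5815, 0.0393, 0.1574]
tcp_rot: [100.3, 90.0, 0.4]
wrist_force: [-0.3, 0.1, -1.2]
opening: 0.0587
togo [ 2.6 -0.4  1.4] turn -0.0018594687115722763 jaw now -9.9 q6 103.8 t 17.55
```

```bash
python3 -m jog '0 0 1 0;1 0 1 0;1 0 1 0;2 0 1 0;2 0 1 0;2 0 1 0;2 0 1 0;2 0 1 0'
python3 - <<'E'
from h import *
togo(*t2w(0,.04),.1548,-9.9)
E
```

```text
time: 18.55
ee_pos: [0.5813, 0.0383, 0.1553]
tcp_rot: [96.3, 90.0, -3.6]
wrist_force: [-0.2, 0.3, -1.7]
opening: 0.0591
togo [ 0.5 -0.3  0.4] turn 0.0012283695209731604 jaw now -9.9 q6 103.7 t 18.55
```

```bash
python3 -m jog '0.5 0 0 0;0.5 0 0 0;0.5 0 0 0;0 0 0 0;-10 0 0 0;-40 0 0 0;-80 0 0 0;-95 0 0 0' 1;python3 - <<'E'
from h import *
togo(.5249,.4009,.12,5)
E
```

```text
time: 19.55
ee_pos: [0.5818, 0.0384, 0.2538]
tcp_rot: [103.8, 89.8, 3.9]
wrist_force: [0.8, 0.7, -0.4]
opening: 0.0854
togo [ 133.6 -118.9 -347.2] turn -14.900631240891101 jaw now -9.9 q6 103.7 t 19.55
```

```bash
python3 -m jog '0 -15 -45 -2;0 -30 -90 -4;0 -46 -136 -6;20 -62 -182 -8;50 -79 -230 -10;80 -95 -278 -12;110 -110 -322 -14;133 -118 -346 -14.9'
python3 - <<'E'
from h import *
cam("scene","sc6");cam("top","top6");togo(.5249,.4009,.018,5)
S={}
for n,lo,hi in(("scene",(7,100,70),(11,255,255)),("top",(6,140,90),(11,255,255))):
    im=cv2.imread("pics/%s6.png"%("sc" if n=="scene" else n));s=im.copy();s[:,:190]=0;s[:150]=0
    for b in blobs(s,lo,hi,30): print(n,b[0].round(1),b[1],np.round(b[2][1],1),plane(n,b[0],.024).round(4),w2t(plane(n,b[0],.161)).round(4))
E
```

```text
time: 20.55
ee_pos: [0.5237, 0.4014, 0.1163]
tcp_rot: [-73.5, 90.0, -158.4]
wrist_force: [-1.0, -0.4, 0.0]
opening: 0.0852
togo [96.2  2.3 -0.2] turn 0.14597559789933712 jaw now 5.1 q6 122.3 t 20.65
scene [309.3 193.7] 667 [34.9 21.8] [0.5072 0.0127 0.024 ] [-0.0019  0.0629]
scene [418.2 253.3] 240 [15.5 19.1] [0.5291 0.402  0.024 ] [-0.0424  0.4093]
scene [253.6 287.3] 63 [19.2 10.2] [0.8624 0.0373 0.024 ] [0.3073 0.1392]
scene [264.6 281.5] 32 [14.2  4.1] [0.8318 0.0548 0.024 ] [0.2776 0.1499]
top [318.1 193.1] 698 [35.2 21.6] [0.6024 0.0639 0.024 ] [-0.0012  0.0654]
top [214.6 219.6] 243 [18. 15.] [0.5237 0.3989 0.024 ] [-0.1237  0.3525]
```

```bash
python3 -m jog '40 2 0 0;70 2 0 0;90 2 0 0;96 2 0 0;96 2 0 0;96 2 0 0;96 2 0 0;96 2 0 0';python3 -m jog '0 0 0 0;0 0 0 0;0 0 0 0;0 0 0 0;0 0 0 0;0 0 0 0;0 0 0 0;0 0 0 0' 0 40;  python3 -m jog '-20 0 0 0;-60 0 0 0;-110 0 0 0;-160 0 0 0;-200 0 0 0;-230 0 0 0;-230 0 0 0;-230 0 0 0'
python3 - <<'E'
from h import *
p=t2w(0,-.038);togo(*p,.20,-9.9)
E
```

```text
time: 21.65
ee_pos: [0.5266, 0.3998, 0.0218]
tcp_rot: [121.4, 90.0, 36.4]
wrist_force: [0.9, 0.5, -0.3]
opening: 0.0854
time: 22.65
ee_pos: [0.5266, 0.3998, 0.0217]
tcp_rot: [132.4, 90.0, 47.4]
wrist_force: [-0.9, -1.0, 5.3]
opening: 0.0587
time: 23.65
ee_pos: [0.5263, 0.3995, 0.2505]
tcp_rot: [-56.7, 89.9, -141.7]
wrist_force: [0.1, -0.0, -1.6]
opening: 0.0591
togo [ 50.7   2.8 440.2] turn 14.897315646123872 jaw now 5.0 q6 122.2 t 23.65
```

```bash
python3 -m jog '0 0 40 2;0 1 95 4;0 1 150 6;0 1 210 8;0 2 268 10;0 2 326 12;0 3 384 14;0 3 438 14.9'
python3 - <<'E'
from h import *
togo(*t2w(0,-.038),.1585,-9.9)
E
```

```text
time: 24.65
ee_pos: [0.5669, -0.0384, 0.2497]
tcp_rot: [-82.5, 89.9, 177.6]
wrist_force: [1.4, 0.3, -1.4]
opening: 0.0586
togo [91.2  0.8  0.3] turn -0.05869867103788806 jaw now -10.0 q6 96.1 t 24.65
```

```bash
python3 -m jog '30 0.5 0 0;60 0.5 0 0;72 0.5 0 0;78 0.5 0 0;83 0.5 0 0;86 0.5 0 0;88 0.5 0 0;89 0.5 0 0';  python3 -m jog '0 0 0 0;0 0 0 0;1 0 0 0;1 0 0 0;1 0 0 0;2 0 0 0;2 0 0 0;2 0 0 0';python3 - <<'E'
from h import *
togo(*t2w(0,-.038),.1585,-9.9)
E
```

```text
time: 25.65
ee_pos: [0.5682, -0.0365, 0.1625]
tcp_rot: [99.0, 90.0, -0.9]
wrist_force: [0.3, 0.2, -0.9]
opening: 0.0586
time: 26.65
ee_pos: [0.5681, -0.0365, 0.1603]
tcp_rot: [13.5, 90.0, -86.4]
wrist_force: [0.6, 1.0, -2.4]
opening: 0.0586
togo [ 1.8 -0.3  2.4] turn 0.0030042816391500082 jaw now -9.9 q6 96.2 t 26.65
```

```bash
python3 -m jog '0 0 2 0;1 0 2 0;1 0 2 0;1.5 0 2 0;1.5 0 2 0;1.5 0 2 0;1.5 0 2 0;1.5 0 2 0';  python3 -m jog '0 0 0 0;0 0 0 0;0 0 0 0;-5 0 0 0;-15 0 0 0;-30 0 0 0;-40 0 0 0;-40 0 0 0' 0.9
python3 - <<'E'
from h import *
togo(*t2w(0,-.085),.165,-9.9);togo(*t2w(0,-.045),.165,-9.9)
E
```

```text
time: 27.65
ee_pos: [0.5678, -0.0385, 0.1588]
tcp_rot: [150.3, 90.0, 50.4]
wrist_force: [0.8, 0.3, -0.4]
opening: 0.0591
time: 28.65
ee_pos: [0.5683, -0.0385, 0.2001]
tcp_rot: [97.4, 89.9, -2.5]
wrist_force: [0.3, -0.5, -1.2]
opening: 0.0768
togo [35.1 -0.8 47.5] turn 0.00019803490934577894 jaw now -9.9 q6 96.0 t 28.65
togo [35.1 -0.8  7.5] turn 0.00019803490934577894 jaw now -9.9 q6 96.0 t 28.65
```

```bash
python3 -m jog '-20 0 20 0;-20 -1 48 0;-20 -1 48 0;-10 -1 48 0;10 -1 48 0;30 -1 48 0;41 -1 48 0;41 -1 48 0' 0; python3 -m jog '0 0 -5 0;0 0 -12 0;0 0 -18 0;0 0 -24 0;0 0 -30 0;0 0 -36 0;0 0 -41 0;0 0 -45 0'
python3 - <<'E'
from h import *
togo(*t2w(0,-.0395),.158,-9.9)
E
```

```text
time: 29.65
ee_pos: [0.5581, -0.0851, 0.1567]
tcp_rot: [-90.8, 89.9, 169.3]
wrist_force: [0.4, -0.3, 0.3]
opening: 0.0
time: 30.65
ee_pos: [0.5663, -0.041, 0.1578]
tcp_rot: [18.2, 90.0, -81.7]
wrist_force: [-0.6, -2.1, 2.5]
opening: 0.0001
togo [-0.2  0.7 -0.8] turn 0.002927607681940003 jaw now -9.9 q6 95.8 t 30.65
```

```bash
python3 -m jog '0 0 2 0;-30 0 6 0;-80 0 6 0;-92 -10 40 0;-92 -30 80 0;-92 -60 120 0;-92 -90 160 0;-92 -110 200 0' 1
python3 - <<'E'
from h import *
p,g=tri((243.7,123.3),(449.3,264.8));print(p,g)
cam("scene","sc7");im=cam("top","top7")
s=np.zeros_like(im);s[255:275,418:478]=im[255:275,418:478]
for b in blobs(s,(10,150,90),(16,255,255),60):
    P=np.array([plane("top",q,.034)[:2] for q in cv2.boxPoints(b[2])],np.float32)*1000;print(b,cv2.minAreaRect(P))
togo(p[0],p[1],.12,0)
for n,lo,hi in(("scene",(7,100,70),(11,255,255)),("top",(6,140,90),(11,255,255))):
    im=cv2.imread("pics/%s7.png"%("sc" if n=="scene" else n));s=im.copy();s[:,:270]=0;s[:150]=0;s[:,365:]=0
    for b in blobs(s,lo,hi,100): 
        P=np.array([w2t(plane(n,q,.165)) for q in cv2.boxPoints(b[2])],np.float32)*1000;print(n,b[1],b[0],cv2.minAreaRect(P),P.round())
a=cv2.resize(im[150:300,260:480],None,fx=3.6,fy=3.6,interpolation=cv2.INTER_CUBIC);cv2.imwrite("pics/c5.png",a)
E
```

```text
time: 31.65
ee_pos: [0.4221, -0.2202, 0.2499]
tcp_rot: [122.8, 90.0, 22.9]
wrist_force: [1.8, -0.6, 0.4]
opening: 0.0854
[ 0.36361189 -0.34648144  0.02246558] 0.002093505161167593
togo [130.1 -35.1 132.9] turn -10.10650632630238 jaw now -10.1 q6 72.4 t 31.75
scene 969 [303.28895769 189.56037152] ((-0.65374755859375, 39.84857940673828), (166.9246826171875, 72.31478118896484), 89.5455322265625) [[ 35. -29.]
 [-37. -43.]
 [-33. 113.]
 [ 36. 123.]]
top 1038 [326.40558767 194.36801541] ((-1.9738845825195312, 41.94059753417969), (63.521339416503906, 149.41656494140625), 0.4222364127635956) [[-34. 116.]
 [ 29. 117.]
 [ 30. -33.]
 [-33. -33.]]
```

View pics/c5.png

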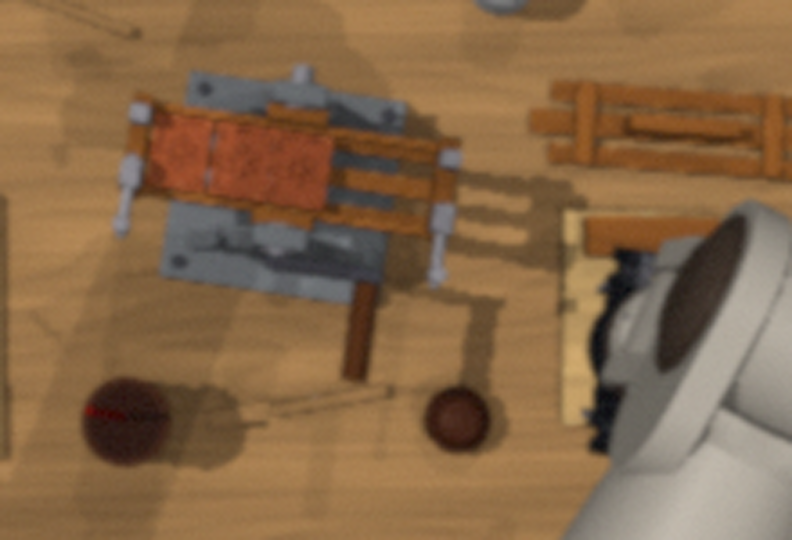

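```bash
python3 -m jog '0 -10 40 -3;0 -20 80 -6;10 -30 115 -9;40 -34 132 -10.1;80 -35 133 -10.1;110 -35 133 -10.1;130 -35 133 -10.1;130 -35 133 -10.1'
python3 - <<'E'
from h import *
togo(.3636,-.3465,.021,0)
E
```

```text
time: 32.75
ee_pos: [0.3658, -0.3435, 0.1182]
tcp_rot: [-140.6, 89.8, 129.7]
wrist_force: [-0.5, -0.7, -0.7]
opening: 0.0853
togo [97.2 -2.1  3.3] turn 0.218833724688821 jaw now 0.2 q6 46.6 t 32.75
```

```bash
python3 -m jog '0 -2 3.3 0;0 -2 3.3 0;20 -2 3.3 0;50 -2 3.3 0;75 -2 3.3 0;90 -2 3.3 0;97 -2 3.3 0;97 -2 3.3 0' 0.6;python3 -m jog '0 0 0 0;0 0 0 0;0 0 0 0;0 0 0 0;0 0 0 0;0 0 0 0;0 0 0 0;0 0 0 0' 0 40;  python3 -m jog '-20 0 0 0;-60 0 0 0;-110 0 0 0;-160 0 0 0;-200 0 0 0;-230 0 0 0;-230 0 0 0;-230 0 0 0'
python3 - <<'E'
from h import *
p=t2w(0,-.072);togo(*p,.20,-9.9)
E
```

```text
time: 33.75
ee_pos: [0.3643, -0.3479, 0.0231]
tcp_rot: [45.9, 90.0, -43.9]
wrist_force: [-0.2, 0.8, -0.1]
opening: 0.0507
time: 34.75
ee_pos: [0.3648, -0.3482, 0.024]
tcp_rot: [47.5, 89.9, -42.3]
wrist_force: [0.2, 0.4, 5.8]
opening: 0.0347
time: 35.75
ee_pos: [0.3641, -0.3476, 0.2519]
tcp_rot: [-132.6, 89.9, 137.6]
wrist_force: [0.1, -0.6, -0.3]
opening: 0.035
togo [  51.9  198.5 -274.6] turn 10.09930296039201 jaw now 0.2 q6 46.1 t 35.75
```

```bash
python3 -m jog '0 10 -20 1;0 35 -55 2;0 65 -95 4;0 95 -135 6;0 125 -175 8;0 155 -215 10;0 180 -250 10.1;0 198 -271 10.1'; python3 -m jog '20 0 0 0;40 0 0 0;55 0 0 0;60 0 0 0;60 0 0 0;60 0 0 0;60 0 0 0;60 0 0 0'
python3 - <<'E'
from h import *
togo(*t2w(0,-.0763),.161,-9.9)
a=cam("top","top8")[165:235,290:405];b=cam("scene","sc8")[125:215,230:345]
a=cv2.resize(a,None,fx=6,fy=6,interpolation=cv2.INTER_CUBIC);b=cv2.resize(b,(0,0),fx=6,fy=6,interpolation=cv2.INTER_CUBIC)
cv2.imwrite("pics/c6.png",cv2.resize(np.vstack([a,b]),(0,0),fx=.62,fy=.62))
E
```

```text
time: 36.75
ee_pos: [0.5616, -0.0741, 0.251]
tcp_rot: [-90.7, 89.9, 169.5]
wrist_force: [-0.4, -0.3, -0.4]
opening: 0.0345
time: 37.75
ee_pos: [0.5614, -0.076, 0.1931]
tcp_rot: [93.3, 90.0, -6.6]
wrist_force: [0.1, 0.1, -1.2]
opening: 0.0348
togo [32.1 -0.4  0.6] turn -0.0017353380455489287 jaw now -9.9 q6 92.2 t 37.75
```

View pics/c6.png

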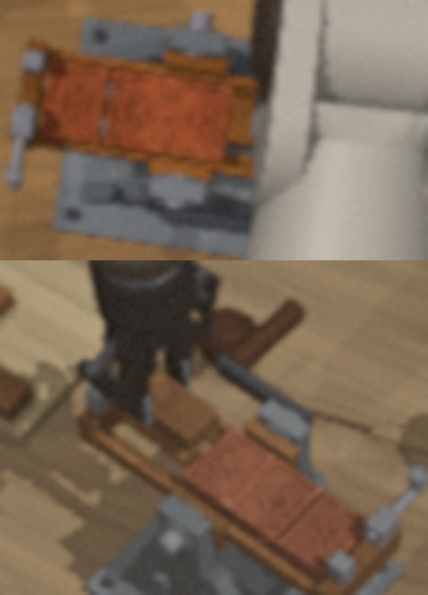

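Run:
```python
from h import *
f=lambda x,y:(230+x/3.72,125+(y-260.4)/3.72)
im=cv2.imread("pics/sc8.png");cv2.imwrite("pics/c7.png",cv2.resize(im[155:190,255:305],None,fx=14,fy=14,interpolation=cv2.INTER_CUBIC))
for x,y,z in((218,424,.203),(187,449,.203),(187,472,.17),(235,432,.17)): print(w2t(plane("scene",f(x,y),z)))
for y in (-.0288,-.0295,-.0313,-.033):
  for x,z in((-.018,.203),(.018,.203)): print(y,x,(proj("scene",[*t2w(x,y),z])-[255,155])*14)
```

```text
[-0.00827454 -0.01966029]
[ 0.0246158  -0.02217453]
[ 0.02515668 -0.02489901]
[-0.02779297 -0.02153032]
-0.0288 -0.018 [468.85263523 143.69004766]
-0.0288 0.018 [351.63128135 252.6403658 ]
-0.0295 -0.018 [466.33369259 141.95811075]
-0.0295 0.018 [349.10653442 250.86943095]
-0.0313 -0.018 [459.86063587 137.50746322]
-0.0313 0.018 [342.61860826 246.31860073]
-0.033 -0.018 [453.75277284 133.3079101 ]
-0.033 0.018 [336.49677557 242.02455969]
```

View pics/c7.png

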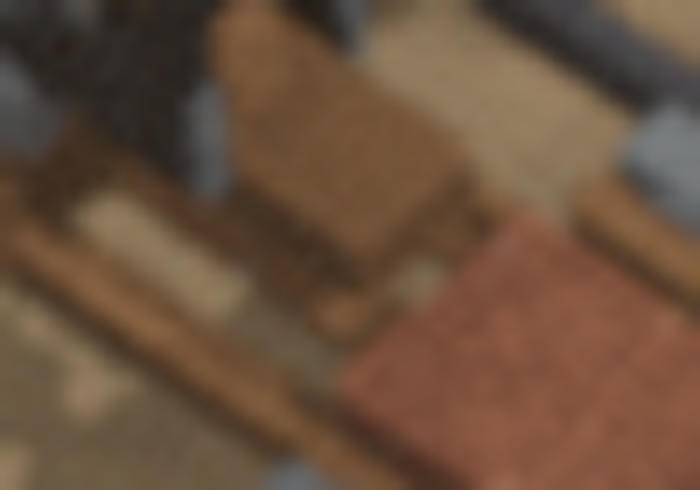

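Run:
```python
from h import *
for x,y,z in((468,156,.203),(358,258,.203),(520,212,.17),(340,380,.17)): print(z,w2t(plane("scene",(255+x/14,155+y/14),z)).round(4))
```

```text
0.203 [-0.0155 -0.0268]
0.203 [ 0.0182 -0.0269]
0.17 [-0.0285 -0.0263]
0.17 [ 0.0277 -0.0265]
```

```bash
python3 -m jog '0 0 3 0;0 0 3 0;5 0 3 0;10 0 3 0;15 0 3 0;20 0 3 0;25 0 3 0;28 0 3 0';python3 -m jog '1 0 0 0;1 0 0 0;2 0 0 0;2 0 0 0;3 0 0 0;3 0 0 0;3 0 0 0;3 0 0 0'
python3 - <<'E'
from h import *
togo(*t2w(0,-.0783),.161,-9.9)
E
```

```text
time: 38.85
ee_pos: [0.5612, -0.0777, 0.1653]
tcp_rot: [156.5, 89.8, 56.7]
wrist_force: [1.5, 8.0, 4.9]
opening: 0.035
time: 39.85
ee_pos: [0.5613, -0.0777, 0.1625]
tcp_rot: [154.8, 89.8, 55.0]
wrist_force: [1.2, 8.7, 3.4]
opening: 0.0347
togo [ 1.5 -0.6  0.9] turn 0.07116034871256716 jaw now -9.8 q6 91.9 t 39.85
```

```bash
python3 -m jog '0 0 -1 0;0 0 -1.5 0;0 0 -2 0;0 0 -2 0;1 0 -2 0;1 0 -2 0;1.5 0 -2 0;1.5 0 -2 0'
python3 - <<'E'
from h import *
togo(*t2w(0,-.0783),.161,-9.9)
E
```

```text
time: 40.85
ee_pos: [0.5611, -0.077, 0.1602]
tcp_rot: [-92.1, 90.0, 168.0]
wrist_force: [-0.3, 0.3, -0.1]
opening: 0.0347
togo [-0.8 -0.3  1.6] turn 0.0017652953315803188 jaw now -9.9 q6 92.1 t 40.85
```

```bash
python3 -m jog '0 0 0 0;0 0 0 0;0 0 0 0;-5 0 0 0;-20 0 0 0;-50 0 0 0;-90 0 0 0;-110 0 0 0' 0.6
python3 - <<'E'
from h import *
im=cam("top","top9");sc=cam("scene","sc9")
print(status.get_obs()["opening"])
a=cv2.resize(im[165:215,400:500],None,fx=6,fy=6,interpolation=cv2.INTER_CUBIC);b=cv2.resize(sc[135:205,155:255],None,fx=6,fy=6,interpolation=cv2.INTER_CUBIC)
cv2.imwrite("pics/c8.png",cv2.resize(np.vstack([a,b]),None,fx=.83,fy=.83))
E
```

```text
time: 41.85
ee_pos: [0.5614, -0.077, 0.2739]
tcp_rot: [91.9, 89.8, -8.0]
wrist_force: [0.8, 0.1, 0.5]
opening: 0.0515
0.05103149513593057
```

View pics/c8.png

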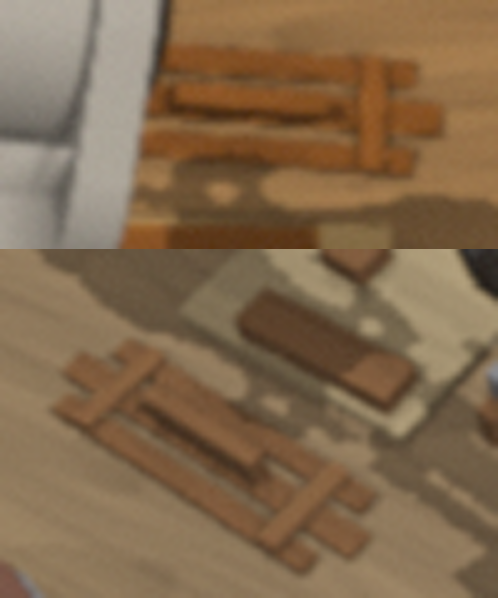

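Run:
```python
from h import *
s=lambda x,y:(155+x/4.98,135+(y-249)/4.98);t=lambda x,y:(400+x/4.98,165+y/4.98)
print(tri(s(207,427),t(253,101)))
print("top handle ends",[plane("top",t(*q),.040).round(4) for q in((172,97),(335,105))])
print("scene handle ends",[plane("scene",s(*q),.040).round(4) for q in((150,391),(265,464))])
print("scene tabs",[plane("scene",s(*q),.008).round(4) for q in((72,366),(362,538))])
c1=lambda x,y:(270+(x+.5)/3.4-.5,150+(y+.5)/3.4-.5)
print("top tabs",[plane("top",c1(*q),.008).round(4) for q in((466,114),(743,132))])
togo(.617,-.365,.1,0)
```

```text
(array([ 0.61695664, -0.36325922,  0.02549477]), np.float64(0.005638609933077487))
top handle ends [array([ 0.6201, -0.3098,  0.04  ]), array([ 0.6126, -0.4142,  0.04  ])]
scene handle ends [array([ 0.6181, -0.4029,  0.04  ]), array([ 0.6278, -0.2993,  0.04  ])]
scene tabs [array([ 0.6128, -0.4855,  0.008 ]), array([ 0.6289, -0.2265,  0.008 ])]
top tabs [array([ 0.6311, -0.227 ,  0.008 ]), array([ 0.6077, -0.4922,  0.008 ])]
togo [174.2 103.  274.2] turn -9.899448225717663 jaw now -9.9 q6 92.1 t 41.95
```

```bash
python3 -m jog '0 12 30 0;0 26 70 0;0 42 115 0;0 58 155 0;0 75 195 0;20 88 230 0;60 98 258 0;100 103 268 0' 0.6
python3 - <<'E'
from h import *
togo(.619,-.358,.014,-4.7)
E
```

```text
time: 42.95
ee_pos: [0.6162, -0.3605, 0.1678]
tcp_rot: [-101.9, 89.9, 158.1]
wrist_force: [0.2, 0.3, 0.3]
opening: 0.0515
togo [153.8   2.5  -2.9] turn -5.293678160729101 jaw now -10.0 q6 69.7 t 42.95
```

```bash
python3 -m jog '0 2 -3 -5.3;40 2 -3 -5.3;80 2 -3 -5.3;110 2 -3 -5.3;135 2 -3 -5.3;147 2 -3 -5.3;153 2 -3 -5.3;153 2 -3 -5.3' 0.6
python3 - <<'E'
from h import *
togo(.619,-.358,.014,-4.7)
E
```

```text
time: 43.95
ee_pos: [0.6191, -0.3562, 0.0177]
tcp_rot: [71.1, 90.0, -23.5]
wrist_force: [-0.1, -0.4, 0.3]
opening: 0.0513
togo [3.7 0.  1.8] turn 0.1004856122257678 jaw now -4.6 q6 64.7 t 43.95
```

```bash
python3 -m jog '3 0 2 0;3 0 2 0;3 0 2 0;3 0 2 0;3 0 2 0;3 0 2 0;3 0 2 0;3 0 2 0' 0 90; python3 -m jog '-5 0 0 0;-20 0 0 0;-60 0 0 0;-110 0 0 0;-160 0 0 0;-210 0 0 0;-250 0 0 0;-255 0 0 0';  python3 - <<'E'
from h import *
togo(*t2w(0,0),.27,-9.9)
E
```

```text
time: 44.95
ee_pos: [0.6193, -0.3584, 0.0152]
tcp_rot: [60.5, 89.9, -34.1]
wrist_force: [0.4, -1.4, 5.9]
opening: 0.0146
time: 45.95
ee_pos: [0.6192, -0.3583, 0.2733]
tcp_rot: [64.9, 89.7, -29.7]
wrist_force: [0.5, 0.0, -2.2]
opening: 0.0142
togo [   2.1  -73.7 -352.1] turn 5.304088473445788 jaw now -4.6 q6 64.5 t 45.95
```

```bash
python3 -m jog '0 -6 -30 0;0 -16 -75 1;0 -26 -122 2;0 -36 -170 3;0 -47 -220 4;0 -58 -270 5;0 -68 -320 5.3;0 -74 -352 5.3'; python3 -m jog '15 0 0 0;30 0 0 0;40 0 0 0;46 0 0 0;46 0 0 0;46 0 0 0;46 0 0 0;46 0 0 0'
python3 - <<'E'
from h import *
togo(*t2w(0,0),.187,-9.9)
a=cam("top","top10")[165:245,285:405];b=cam("scene","sc10")[125:215,230:350]
a=cv2.resize(a,None,fx=6,fy=6,interpolation=cv2.INTER_CUBIC);b=cv2.resize(b,(0,0),fx=6,fy=6,interpolation=cv2.INTER_CUBIC)
cv2.imwrite("pics/c9a.png",a);cv2.imwrite("pics/c9.png",b)
E
```

```text
time: 46.95
ee_pos: [0.5722, 0.0009, 0.2681]
tcp_rot: [-87.9, 89.9, 172.3]
wrist_force: [0.1, 0.5, -2.4]
opening: 0.0141
time: 47.95
ee_pos: [0.5734, -0.0013, 0.2236]
tcp_rot: [100.4, 90.0, 0.5]
wrist_force: [-0.3, 0.6, -2.4]
opening: 0.0145
togo [36.6  0.6 -0. ] turn -0.0012576253742366816 jaw now -9.9 q6 99.8 t 47.95
```

View pics/c9.png

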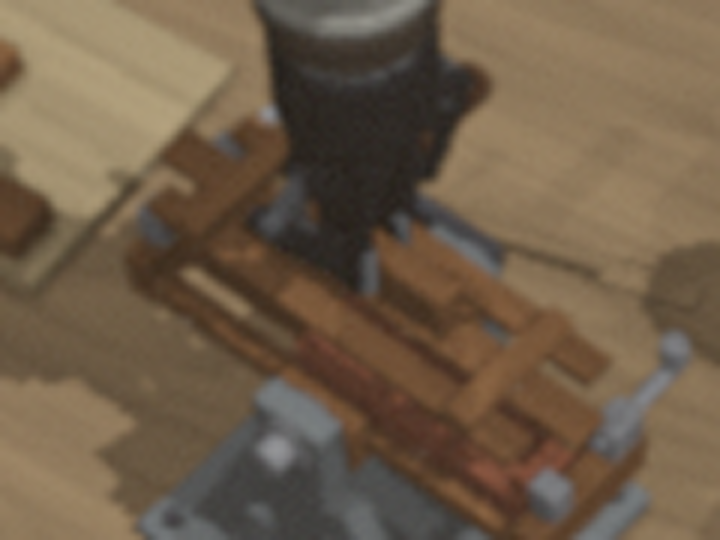

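Run:
```python
from h import *
z=.216
L=[(-.011,.133),(.011,.133),(.011,.115),(-.011,.115)]
for n,f,(x0,x1,y0,y1) in(("scene","sc10",(290,350,165,215)),("top","top10",(290,405,160,235))):
    im=cv2.imread(f"pics/{f}.png");k=13 if n=="scene" else 6.8
    a=cv2.resize(im[y0:y1,x0:x1],None,fx=k,fy=k,interpolation=cv2.INTER_CUBIC)
    for sgn in (1,-1):
      for x,y in L:
        p=(proj(n,[*t2w(x,sgn*y),z])+.5-[x0,y0])*k;cv2.circle(a,tuple(int(v) for v in p),3,(0,255,0),1)
    cv2.imwrite(f"pics/d_{n}.png",a)
```

```text
(no output)
```

View pics/d_scene.png

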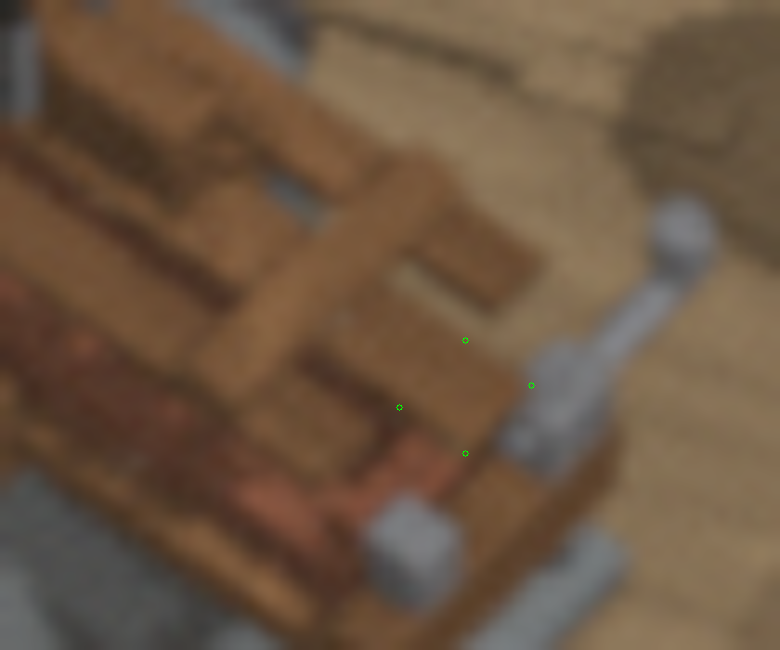

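View pics/d_top.png

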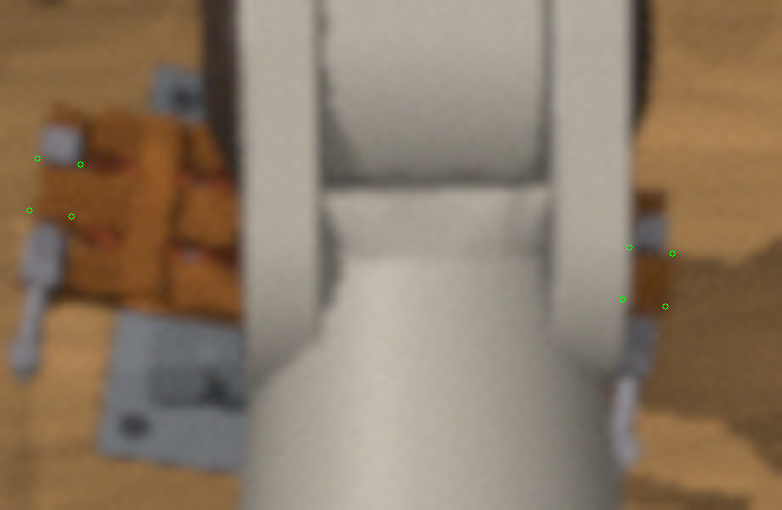

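Run:
```python
from h import *
s=lambda p:(290+p[0]/13-.5,165+p[1]/13-.5);t=lambda p:(290+p[0]/6.8-.5,160+p[1]/6.8-.5)
for k,n,p,z in(("keepB","top",(62,144),.194),("keepA","top",(652,232),.194),("tab+","top",(40,190),.216),("tab-","top",(669,281),.216),("keepB","scene",(410,524),.194),("tab+","scene",(500,415),.216)):
    print(k,n,(w2t(plane(n,(s if n=="scene" else t)(p),z))*1000).round(1))
for n in("scene","top"):
  for x,y in((.022,.126),(.022,-.126)): 
    q=proj(n,[*t2w(x,y),.194]);print(n,x,y,((q+.5-([290,165] if n=="scene" else [290,160]))*(13 if n=="scene" else 6.8)).round())
```

```text
keepB top [ 21.8 125.5]
keepA top [  22.1 -125.9]
tab+ top [ -2.  129.9]
tab- top [  -0.4 -132.9]
keepB scene [ 21.3 126.4]
tab+ scene [ -1.1 132.5]
scene 0.022 0.126 [407. 525.]
scene 0.022 -0.126 [-447.  -77.]
top 0.022 0.126 [ 61. 143.]
top 0.022 -0.126 [652. 232.]
```

```bash
python3 -m jog '0 0.8 -1 0;4 0.8 -1 0;9 0.8 -1 0;14 0.8 -1 0;19 0.8 -1 0;24 0.8 -1 0;29 0.8 -1 0;33 0.8 -1 0'; python3 -m jog '1 0 0 0;2 0 0 0;3 0 0 0;3 0 0 0;4 0 0 0;4 0 0 0;4 0 0 0;4 0 0 0'
python3 - <<'E'
from h import *
togo(*t2w(0,0),.187,-9.9)
E
```

```text
time: 49.05
ee_pos: [0.5739, -0.0004, 0.1897]
tcp_rot: [-81.2, 90.0, 178.9]
wrist_force: [0.3, -0.2, -2.9]
opening: 0.0144
time: 50.05
ee_pos: [0.5743, -0.0004, 0.1867]
tcp_rot: [102.1, 90.0, 2.2]
wrist_force: [-1.5, -0.0, 2.3]
opening: 0.0144
togo [-0.3 -0.1  1. ] turn 0.0006705881834676575 jaw now -9.9 q6 99.9 t 50.05
```

```bash
python3 -m jog '0 0 0 0;0 0 0 0;0 0 0 0;-10 0 0 0;-40 0 0 0;-70 0 0 0;-75 0 0 0;-75 0 0 0' 0.5
python3 - <<'E'
from h import *
togo(*t2w(-.106,.126),.195,-9.9)
E
python3 -m jog '0 -15 -15 0;0 -40 -40 0;0 -65 -75 0;0 -90 -105 0;0 -106 -125 0;30 -106 -125 0;50 -106 -125 0;60 -106 -125 0' 0;python3 - <<'E'
from h import *
togo(*t2w(-.106,.126),.195,-9.9)
E
```

```text
time: 51.05
ee_pos: [0.5744, -0.0004, 0.2613]
tcp_rot: [102.0, 90.0, 2.1]
wrist_force: [0.3, -1.4, 0.5]
opening: 0.0428
togo [  66.2 -106.2 -125. ] turn 0.0024532653216624567 jaw now -9.9 q6 99.9 t 51.05
time: 52.05
ee_pos: [0.4899, 0.1414, 0.1995]
tcp_rot: [-67.2, 89.9, -167.0]
wrist_force: [0.4, 0.2, 0.3]
opening: 0.0002
togo [4.5 1.4 0.2] turn 0.044039087658049425 jaw now -9.9 q6 115.9 t 52.05
```

Push bolt B: down 4.5, then +y tool (tray +x) slowly.

```bash
python3 -m jog '4.5 0 0 0;4.5 5 0 0;4.5 12 0 0;4.5 18 0 0;4.5 24 0 0;4.5 30 0 0;4.5 35 0 0;4.5 39 0 0'; python3 -m jog '0 1 0 0;0 2 0 0;0 2 0 0;0 3 0 0;0 3 0 0;0 4 0 0;0 4 0 0;0 4 0 0'
python3 - <<'E'
from h import *
o=status.get_obs();print(w2t(o["ee_pos"]),o["wrist_force"])
E
```

```text
time: 53.05
ee_pos: [0.53, 0.1342, 0.1968]
tcp_rot: [163.9, 90.0, 64.0]
wrist_force: [-1.5, 0.9, 1.2]
opening: 0.0001
time: 54.05
ee_pos: [0.5337, 0.1335, 0.1968]
tcp_rot: [115.9, 90.0, 16.0]
wrist_force: [-0.6, 0.0, 2.8]
opening: 0.0
[-0.06290949  0.12599606] [-0.5715276   0.04321453  2.80351564]
```

```bash
python3 -m jog '0 1 0 0;0 2 0 0;0 2 0 0;0 3 0 0;0 3 0 0;0 4 0 0;0 4 0 0;0 4 0 0'
python3 - <<'E'
from h import *
o=status.get_obs();print(w2t(o["ee_pos"]),o["wrist_force"])
im=cam("top","top11");sc=cam("scene","sc11")
a=cv2.resize(im[160:250,285:415],None,fx=4.6,fy=4.6,interpolation=cv2.INTER_CUBIC);b=cv2.resize(sc[155:215,290:355],None,fx=9.2,fy=9.2,interpolation=cv2.INTER_CUBIC)[:,:598]
cv2.imwrite("pics/c10.png",b)
E
```

```text
time: 55.05
ee_pos: [0.5376, 0.1328, 0.1967]
tcp_rot: [64.8, 90.0, -35.1]
wrist_force: [-1.1, 1.0, 1.5]
opening: -0.0
[-0.05889121  0.12597436] [-1.09707044  1.04460628  1.54008497]
```

View pics/c10.png

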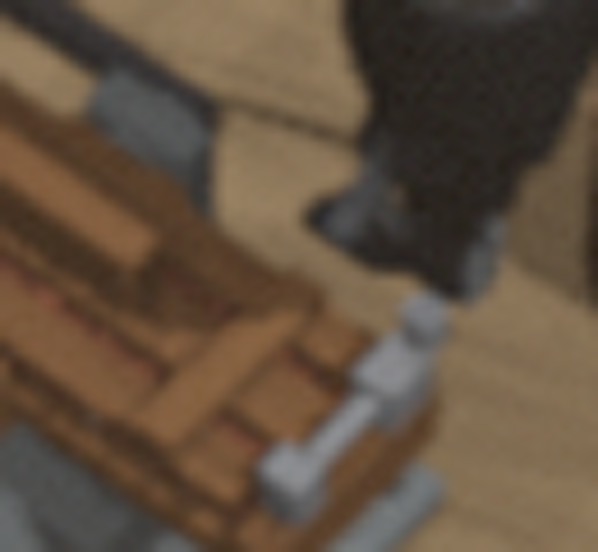

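```bash
python3 -m jog '0 1 0 0;0 2 0 0;0 2 0 0;0 3 0 0;0 3 0 0;0 3.5 0 0;0 4 0 0;0 4 0 0'
python3 - <<'E'
from h import *
o=status.get_obs();print(w2t(o["ee_pos"]),o["wrist_force"])
E
```

```text
time: 56.15
ee_pos: [0.5392, 0.1326, 0.1967]
tcp_rot: [-90.4, 89.7, 169.7]
wrist_force: [-15.6, 2.7, 5.7]
opening: -0.0002
[-0.05730976  0.12601788] [-15.56139092   2.66782649   5.7020108 ]
```

```bash
python3 -m jog '0 -5 0 0;0 -25 0 0;-20 -40 0 0;-60 -48 30 0;-60 -48 80 0;-60 -48 130 0;-60 -48 180 0;-60 -48 230 0'
python3 - <<'E'
from h import *
togo(*t2w(-.106,-.126),.197,-9.9)
E
python3 -m jog '0 0 22 0;20 0 22 0;40 0 22 0;52 0 22 0;56 0 22 0;58 0 22 0;60 0 22 0;60 0 22 0'
python3 - <<'E'
from h import *
togo(*t2w(-.106,-.126),.196,-9.9)
E
```

```text
time: 57.15
ee_pos: [0.4544, -0.0879, 0.2567]
tcp_rot: [54.6, 89.9, -45.3]
wrist_force: [0.0, 0.2, -0.4]
opening: 0.0003
togo [59.7 -3.1 20.2] turn 0.004091391390275589 jaw now -9.9 q6 89.0 t 57.15
time: 58.15
ee_pos: [0.4511, -0.1078, 0.197]
tcp_rot: [84.1, 90.0, -15.8]
wrist_force: [0.2, -1.2, -0.2]
opening: 0.0001
togo [ 1.  -3.2  0. ] turn 0.0073278717034384044 jaw now -9.9 q6 86.4 t 58.15
```

```bash
python3 -m jog '0 6 0 0;0 12 0 0;0 18 0 0;0 24 0 0;0 30 0 0;0 35 0 0;0 39 0 0;0 42 0 0'; python3 -m jog '0 1 0 0;0 1 0 0;0 2 0 0;0 2 0 0;0 3 0 0;0 3 0 0;0 4 0 0;0 4 0 0'
python3 - <<'E'
from h import *
o=status.get_obs();print(w2t(o["ee_pos"]),o["wrist_force"])
E
```

```text
time: 59.15
ee_pos: [0.4925, -0.1151, 0.1967]
tcp_rot: [-120.9, 90.0, 139.2]
wrist_force: [-1.3, 0.5, 0.6]
opening: -0.0
time: 60.15
ee_pos: [0.4959, -0.1157, 0.1967]
tcp_rot: [-95.0, 90.0, 165.1]
wrist_force: [-5.5, 2.0, 1.0]
opening: 0.0003
[-0.05727243 -0.12598655] [-5.48148738  2.04585894  0.95918467]
```

```bash
python3 -m jog '0 1 0 0;0 2 0 0;0 2 0 0;0 -10 0 0;0 -30 0 0;-20 -40 0 0;-50 -45 -5 0;-80 -45 -10 0'
python3 - <<'E'
from h import *
o=status.get_obs();print(w2t(o["ee_pos"]),o["wrist_force"]);togo(*t2w(0,0),.26,-9.9)
E
```

```text
time: 61.15
ee_pos: [0.4533, -0.0981, 0.2781]
tcp_rot: [83.7, 89.9, -16.2]
wrist_force: [0.8, -0.3, 0.3]
opening: 0.0001
[-0.10224558 -0.11604116] [ 0.79472898 -0.32578929  0.34417837]
togo [  18.3  102.2 -116.1] turn -0.019193471716320687 jaw now -9.9 q6 87.7 t 61.15
```

```bash
python3 -m jog '0 20 -24 0;0 45 -52 0;0 72 -82 0;0 95 -108 0;0 102 -116 0;20 102 -116 0;40 102 -116 0;50 102 -116 0' 0.5
python3 - <<'E'
from h import *
togo(*t2w(0,0),.188,-9.9)
sc=cam("scene","sc12");im=cam("top","top12")
def key(n,p,z): return (proj(n,[*t2w(*p),z])).round(1)
for nm,y in(("A",-.126),("B",.126)):
    for x in(-.041,-.075): 
        for n,i in(("scene",sc),("top",im)):
            u=key(n,(x,y),.202).round().astype(int);print(nm,x,n,u,i[u[1],u[0]])
E
```

```text
time: 62.15
ee_pos: [0.5735, -0.0019, 0.2261]
tcp_rot: [-57.2, 90.0, -157.2]
wrist_force: [-0.6, -0.2, -0.3]
opening: 0.043
togo [38.1  0.4 -0.6] turn -0.021652320805202407 jaw now -9.9 q6 99.7 t 62.15
A -0.041 scene [269 144] [138 136 134]
A -0.041 top [383 215] [140 135 138]
A -0.075 scene [277 137] [32 37 43]
A -0.075 top [381 227] [ 66  86 106]
B -0.041 scene [335 189] [121 120 118]
B -0.041 top [295 202] [127 121 124]
B -0.075 scene [343 181] [ 62  83 100]
B -0.075 top [293 214] [ 72 117 155]
```

```bash
python3 -m jog '15 0.4 -0.6 0;25 0.4 -0.6 0;32 0.4 -0.6 0;36 0.4 -0.6 0;38 0.4 -0.6 0;38 0.4 -0.6 0;38 0.4 -0.6 0;38 0.4 -0.6 0'; python3 -m jog '0 0 0 0;0 0 0 0;0 0 0 0;0 0 0 0;0 0 0 0;0 0 0 0;0 0 0 0;0 0 0 0' 0 100;python3 -m jog '-1 0 0 0;-2 0 0 0;-3 0 0 0;-4 0 0 0;-5 0 0 0;-5 0 0 0;-5 0 0 0;-5 0 0 0'
```

```text
time: 63.25
ee_pos: [0.5746, -0.0009, 0.189]
tcp_rot: [94.7, 90.0, -5.2]
wrist_force: [-0.0, 0.1, 0.3]
opening: 0.0429
time: 64.25
ee_pos: [0.5744, -0.0009, 0.1891]
tcp_rot: [125.9, 90.0, 26.0]
wrist_force: [-2.7, 0.7, 6.1]
opening: 0.0143
time: 65.25
ee_pos: [0.574, -0.0009, 0.1918]
tcp_rot: [-81.7, 89.8, 178.4]
wrist_force: [2.8, 0.6, -25.6]
opening: 0.0141
```

```bash
python3 -m jog '-1 0 0 0;-1 0 0 0;-1 0 0 0;-1 0 0 0;-1 0 0 0;2 0 0 0;4 0 0 0;4 0 0 0'; python3 -m jog '0 0 0 0;0 0 0 0;0 0 0 0;-10 0 0 0;-40 0 0 0;-80 0 0 0;-90 0 0 0;-90 0 0 0' 0.5
python3 - <<'E'
from h import *
togo(*t2w(-.138,-.075),.1415,80.1)
for n in("scene","top"): cam(n,n+"13")
E
```

```text
time: 66.25
ee_pos: [0.575, -0.0009, 0.1913]
tcp_rot: [98.4, 89.8, -1.5]
wrist_force: [-1.1, 1.0, -4.7]
opening: 0.014
time: 67.25
ee_pos: [0.5749, -0.0009, 0.2803]
tcp_rot: [99.4, 89.9, -0.5]
wrist_force: [-0.5, 1.0, -0.9]
opening: 0.0428
togo [ 138.6 -139.    75.7] turn 89.99887103408452 jaw now -9.9 q6 99.8 t 67.25
```

```bash
python3 -m jog '0 -10 6 -10;0 -30 18 -20;0 -55 30 -30;0 -80 44 -40;0 -105 58 -50;0 -125 69 -60;0 -139 76 -70;0 -139 76 -80' 0.5
python3 - <<'E'
from h import *
togo(*t2w(-.138,-.075),.1415,80.1)
E
```

```text
time: 68.35
ee_pos: [0.4234, -0.0521, 0.2789]
tcp_rot: [-164.0, 89.9, 176.4]
wrist_force: [-0.3, 0.8, -0.1]
opening: 0.0428
togo [137.4   1.2   1.6] turn -9.706818250626355 jaw now 70.4 q6 12.6 t 68.35
```

```bash
python3 -m jog '20 1 1.6 -5;50 1 1.6 -9.7;80 1 1.6 -9.7;105 1 1.6 -9.7;120 1 1.6 -9.7;130 1 1.6 -9.7;137 1 1.6 -9.7;137 1 1.6 -9.7'
python3 - <<'E'
from h import *
togo(*t2w(-.138,-.075),.1415,80.1)
E
python3 -m jog '0 0 0 0;0 0 0 0;0 0 0 0;0 0 0 0;0 0 0 0;0 0 0 0;0 0 0 0;0 0 0 0' 0 60
python3 - <<'E'
from h import *
o=status.get_obs();print(w2t(o["ee_pos"]),o["ee_pos"])
R=Ro.from_euler("xyz",o["tcp_rot"],degrees=True).as_matrix();print(R.round(3))
E
```

```text
time: 69.35
ee_pos: [0.4264, -0.0515, 0.1428]
tcp_rot: [139.1, 90.0, 128.9]
wrist_force: [1.0, 0.7, -0.2]
opening: 0.0428
togo [ 1.3 -0.3 -1.2] turn -0.2997310923897061 jaw now 79.8 q6 3.3 t 69.35
time: 70.35
ee_pos: [0.4269, -0.0501, 0.1436]
tcp_rot: [74.7, 89.8, 64.5]
wrist_force: [1.2, 9.6, 1.0]
opening: 0.0202
[-0.13656253 -0.07328273] [ 0.42687154 -0.05011242  0.1435577 ]
[[ 0.002  0.176  0.984]
 [ 0.003  0.984 -0.176]
 [-1.     0.003  0.001]]
```

```bash
python3 -m jog '-6.5 1.3 0 0;-13 2.5 0 0;-20.7 4.4 0 0;-28.1 7 0 0;-35.2 10.3 0 0;-41.9 14.3 0 0;-48.2 19 0 0;-53 23.5 0 0'
python3 - <<'E'
from h import *
o=status.get_obs();print(w2t(o["ee_pos"]),o["ee_pos"],o["wrist_force"],o["torque"])
E
```

```text
time: 71.35
ee_pos: [0.4303, -0.0296, 0.1953]
tcp_rot: [-106.8, 89.8, -117.1]
wrist_force: [0.3, -10.4, -9.3]
opening: 0.0201
[-0.13672139 -0.05245446] [ 0.43029604 -0.02956699  0.19525503] [  0.26047552 -10.36105392  -9.28256258] [-1.92759731 -0.11887514 -0.14700793]
```

```bash
python3 -m jog '-5.3 5.8 0 0;-9.9 12.2 0 0;-13.2 17.9 0 0;-16.5 24.9 0 0;-19.1 32.3 0 0;-20.6 38.7 0 0;-21.7 46.5 0 0;-22 53 0 0'
python3 - <<'E'
from h import *
o=status.get_obs();print(w2t(o["ee_pos"]),o["ee_pos"],o["wrist_force"],o["torque"])
E
```

```text
time: 72.35
ee_pos: [0.4391, 0.0221, 0.2185]
tcp_rot: [-92.5, 89.7, -102.8]
wrist_force: [-6.6, -13.3, 2.1]
opening: 0.0201
[-1.36881469e-01 -5.50150431e-05] [0.43914733 0.02207971 0.21849393] [ -6.55794911 -13.28175879   2.10010856] [-2.58429275  1.21717085 -0.15309132]
```

```bash
python3 -m jog '0.4 7.9 0 0;1.4 14.3 0 0;3.3 21.9 0 0;5.5 28.1 0 0;8.8 35.2 0 0;12.8 41.9 0 0;16.7 47.2 0 0;22 53 0 0'
python3 - <<'E'
from h import *
o=status.get_obs();print(w2t(o["ee_pos"]),o["ee_pos"],o["wrist_force"],o["torque"])
E
```

```text
time: 73.35
ee_pos: [0.4483, 0.0752, 0.1976]
tcp_rot: [-84.2, 89.9, -94.4]
wrist_force: [-11.4, -6.3, 12.5]
opening: 0.0197
[-0.13700156  0.05388966] [0.44830368 0.07524176 0.19761999] [-11.40416871  -6.30162731  12.48003973] [-1.29904394  2.09252013 -0.06076039]
```

```bash
python3 -m jog '4.8 4.4 0 0;11.1 9.2 0 0;17.8 13.2 0 0;24.9 16.5 0 0;31.1 18.7 0 0;38.7 20.6 0 0;46.5 21.7 0 0;53 22 0 0'; python3 -m jog '1 0 0 0;2 0 0 0;3 0 0 0;4 0 0 0;5 0 0 0;5 0 0 0;5 0 0 0;5 0 0 0'
python3 - <<'E'
from h import *
o=status.get_obs();print(w2t(o["ee_pos"]),o["ee_pos"],o["wrist_force"],o["torque"])
E
```

```text
time: 74.35
ee_pos: [0.4522, 0.098, 0.1446]
tcp_rot: [121.6, 89.9, 111.4]
wrist_force: [-13.5, 0.7, 14.8]
opening: 0.0204
time: 75.35
ee_pos: [0.4524, 0.0981, 0.1426]
tcp_rot: [51.6, 89.8, 41.4]
wrist_force: [-21.2, -0.1, 35.4]
opening: 0.0203
[-0.13692178  0.07712384] [0.45237691 0.09811625 0.14258983] [-21.18743338  -0.08777349  35.35174632] [-0.00888758  3.91212203 -0.12625792]
```

```bash
python3 -m jog '-2 0 0 0;-4 0 0 0;-5 0 0 0;-5 0 0 0;-5 0 0 0;-5 0 0 0;-5 0 0 0;-5 0 0 0'; python3 -m jog '0 0 0 0;0 0 0 0;0 0 0 0;0 0 0 0;-20 0 0 0;-60 0 0 0;-110 0 0 0;-130 0 0 0' 0.5; python3 -m jog '0 -15 -15 0;0 -45 -30 0;0 -90 -45 0;0 -140 -60 0;0 -190 -70 0;0 -240 -80 0;0 -270 -80 0;0 -280 -80 0'
python3 - <<'E'
from h import *
sc=cam("scene","sc14");im=cam("top","top14")
a=cv2.resize(im[150:300,260:420],(512,480),interpolation=cv2.INTER_CUBIC);b=cv2.resize(sc[105:245,215:375],(549,480),interpolation=cv2.INTER_CUBIC)
cv2.imwrite("pics/c11.png",cv2.resize(np.hstack([a,b]),None,fx=.75,fy=.75))
E
```

```text
time: 76.35
ee_pos: [0.4522, 0.098, 0.1435]
tcp_rot: [161.2, 89.9, 151.0]
wrist_force: [-7.9, 1.9, 4.9]
opening: 0.0201
time: 77.35
ee_pos: [0.4538, 0.0977, 0.2757]
tcp_rot: [22.2, 89.8, 12.0]
wrist_force: [0.4, -0.0, -0.7]
opening: 0.0432
time: 78.35
ee_pos: [0.3245, -0.1651, 0.2728]
tcp_rot: [-31.7, 90.0, -42.0]
wrist_force: [-0.4, 0.2, -0.3]
opening: 0.0428
```

View pics/c11.png

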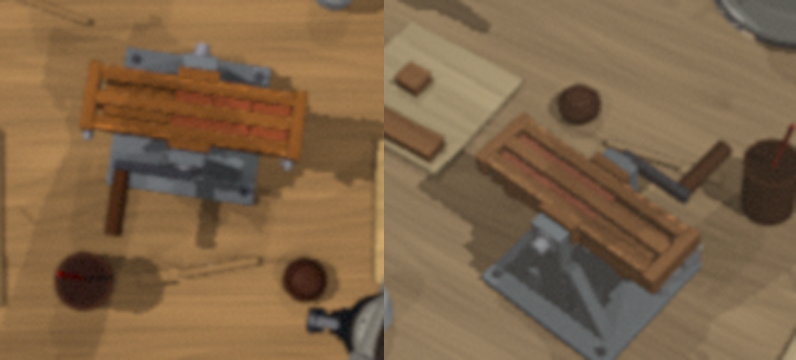

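Run:
```python
from h import *
t=lambda x,y:(260+x/2.4-.5,150+y/2.4-.5);s=lambda x,y:(215+(x-384)/2.573-.5,105+y/2.573-.5)
for a,b in(((725,148),(114,234)),((690,190),(121,172))):
    p,g=tri(s(*a),t(*b));print(p.round(4),round(g,4),w2t(p).round(4))
bot.job_done()
```

```text
[0.4271 0.0999 0.1585] 0.0024 [-0.1622  0.0746]
[0.501  0.0918 0.1586] 0.0062 [-0.0879  0.0792]
the job is handed in; nothing more can be done
```

The job is handed in. It took 78 s of the 210 s allowed, and the tray is upside down with the lid bolted on. The hand-in reports no verdict, so I don't know how it was judged.

What I did:
- **Tray filled:** I laid the three terracotta tiles against the +y end, pushed them up together, and filled the rest with the 85 mm packing piece (pack_b). It brushed the −y end wall going in (about 9 N), so I shifted it 2 mm and it went down freely.
- **Lid and bolts:** I set the lid on and pushed both bolts to their stops. Bolt B showed 15 N at the stop and bolt A 5.5 N, then I pushed A about 2 mm further.
- **Tug test:** I pulled the lid up with about 25 N. It lifted about 2.7 mm, against the 2 mm of play, and the bolts held it.
- **Turnover:** I turned the crank by its handle through 180 degrees to its stop. The force rose to 35 N there. Then I let go and backed away.

What the last checks showed:
- **Tray angle:** the crank handle measured z = 0.158–0.159 m at both ends, against 0.160 m expected. I take that as fully over.
- **Contents:** in the last picture the tiles show through the slats.
- **Pots, clay and tools:** the pot, clay lump and modelling tool looked undisturbed in that picture. I made no separate check of the jar and the loop tool.
- **Bolts:** both knobs were seen in the home position from both cameras before turning. I did not measure them again after.
- **Camera disagreement:** the two cameras differed by up to about 5 mm on the lid's position, so I checked the lid against the tray in the same picture before lowering it.
- **Tile gap:** I left a small gap of a few millimetres between the first two tiles, within the tolerance.

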